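# Contact test of a batch of corner brackets

### The arm

A 6-joint arm with a two-finger parallel gripper is mounted at the origin on the work surface. World frame = base frame: x ahead of the robot, y to its left, z up, the work surface at z = 0. Lengths are in m, angles in degrees, forces in N, time in s.
With the tool pointing down it reaches from about 0.35 to 0.875 m from the base axis. Payload 4.2 kg.
Tool frame: the origin (TCP) lies on the centre line of the jaws, within the pads' length; the fingertips stand tip_reach ahead of it and the grasp point (between the pads) is the TCP (tip_reach is the distance from the TCP to the fingertips, in m); z points along the fingers, y is the line along which they close (so a half turn about z gives the same grasp; the last joint's range is limited). The gripper opens to 87 mm and grips with 3 to 60 N. Pads are 19 mm wide; open, the fingers measure 117 mm over their backs; the gripper's body (75 mm by 190 mm) begins 51 mm behind the grasp point.
Start: joints at [-57.491, 22.042, 0.453, 0, -68.411, -14.817], TCP at [0.19, -0.595, 0.242] pointing down, gripper open.
Joint ranges: [-179.83, 179.83], [-69.29, 118.12], [-61.27, 80.66], [-181.25, 117.63], [-171.15, -9.14], [-177.46, 177.46]. Speed limits (degrees/s): [159.86, 159.86, 180, 180, 180, 180].

### API

Orientations are given as a 3x3 rotation matrix whose columns are the frame's x, y, z axes.
In Python, from station import sense, capture, finish_job, tip_reach gives the robot as it stands.
- The arm moves only by the tool arm_command, never from a script. Its argument "deltas" is a list of rows, each a list of 7 numbers: the turn, a rotation vector about the tool's x, y, z in rad, then the shift along the tool's x, y, z in cm, then the closure, from -1 (fully open) to 1 (shut), so that 0 is half open. In form: [[rx, ry, rz, dx, dy, dz, hand], ...]. A call has 1 to 8 rows; each row is the pose to reach, as a shift and turn from the pose commanded when the call began, along the tool's axes at that moment; what a row does not reach only later rows make up. A row lasts 1/12 s, in which the tool goes at most 41.7 mm and 7.16 degrees, less where a joint would pass 70% of its speed; a pose out of reach is approached as far as the arm can. A call with a gripper value outside its range is refused whole. The fingers move at their own pace and stop on an object; the grip force is fixed at half the most. Time passes only in rows, so rows that repeat a pose let the fingers close. It gives the time, the measured TCP pose, the force, the opening and the grip force at its end, in the units of the state.
- sense(): the state, without advancing time (a new reading comes with each control period).
- capture(name): name is "scene" or "top" or "wrist"; returns a dict with "pixels" (400x640x3 uint8, blue, green, red), "fovy" (degrees; the focal length in pixels is half the picture's height over the tangent of half this angle, whatever the lens; pixels are square), "cx", "cy" (the principal point, pixels), "k1" (the pictures are not rectified: a ray, as slopes to the right and down, at radius r is drawn at 1 + k1 r^2 times it, then the intrinsics apply), "rvec" (rotation vector, rad) and "tvec" (3), from world to camera coordinates, as OpenCV has them. Camera axes: x right, y down, z forward; pixel columns grow to the right and rows downward; lengths in m; the calibration is good to about 2 mm. A picture is of the moment at which its call begins. There is no depth.
- finish_job(): hands the job in; it is judged then, once.
The state is a dict: "time_s": time; "joints": joint angles; "joint_velocities": joint speeds; "effort": joint torques, N m; "tcp_pos": TCP position; "ee_rot": TCP orientation; "wrist_force": force on the tool from outside, world axes, zero at the start; "moment": the same for the moment, N m; "gripper_width": opening from 0.0 (shut) to 1.0 (fully open); "gripper_force": force on a finger pad.
Only numpy, scipy, OpenCV 4.12 (cv2) and the standard library are available. Lean on these libraries where they do the work, as an engineer would, in place of code of your own. Each camera call takes 0.05 s, during which the arm holds its last target. There are 200 camera calls.

### The job

Run the contact test on this batch: pile all the L-shaped brackets on the middle of the copper plate, studs up and lying flat on one another, each turned half a turn from the one beneath so that the studs stay clear and the pile sits level. Then turn the dial until its white line points at the red flag, let go, press the green, the yellow and the blue key fully down in that order, one at a time, and last turn the dial back to its zero stop. Leave the pile standing and the mug, carton, screwdriver and meter alone.

Things in the scene. Friction and masses are not known exactly. Their poses are not given: they have to be found in the camera images.
- bracket_a_mid (a point): L-shaped flat aluminium bracket, 90 x 90 mm outline, arms 36 mm wide, 12 mm thick, 170 g, a red stud on its outer corner. Own axes, z up out of the stud face: one arm fills y -45 to -9 along x, the other x -45 to -9 along y (mm). Point: centre of the 90 x 90 square, half-way through the thickness (in the notch); centre of mass about 10 mm from it in -x and in -y. Starts flat on the mat, stud up
- bracket_b_mid (a point): Stud of every bracket: 20 mm across, 11.5 mm tall, centred 27 mm in -x and in -y from the centre point, so one bracket cannot lie flat on another turned the same way. This is a bracket just like bracket_a, same point and axes. Three or four of the brackets a to d are there; an absent one reads None
- bracket_c_mid (a point): a bracket just like bracket_a, same point and axes
- bracket_d_mid (a point): a bracket just like bracket_a, same point and axes
- plate_mid (a point): centre of the top face of the fixed square copper test plate, 120 x 120 mm (black base 126 mm), top 12 mm above the bench; x and y along its sides
- parts_mat: fixed dark blue mat, 400 mm in x by 380 mm in y, 3 mm thick, on which the brackets start; origin at the centre of its underside
- console: fixed grey tester console, 260 x 170 x 60 mm, slightly turned, flat on top with a green screen; origin at the centre of its underside. Three keys in a row 75 mm towards its -x side (the robot's), 55 mm apart, in varying order; dial 65 mm towards its +x side
- dial (a joint): angle of the dial in rad: 0 at its zero stop (white line pointing to the keys' side of the grey console, towards the robot), growing as it turns clockwise seen from above, up to 4.7; stays where it is left (0.03 N m of friction). The flag stands somewhere between 1.2 and 2.6 rad
- dial_grip (a point): on the dial's axis, 37 mm above the console, at the height to grip. The dial has a black grip bar, 46 mm long and 14 mm wide, from 14 to 46 mm above the console, on a grey disc of 64 mm. x of this frame runs along the bar; the white line lies on its -x half
- dial_line (a point): outer end of the dial's white line, 30 mm from the axis; turns with the dial
- flag_mark (a point): where the red flag points, 30 mm from the dial's axis: the dial is at the flag when the white line's end lies at this place seen from above. The small red flag itself (9 mm tall) stands fixed 40 to 54 mm from the axis, beside the scale
- key_green (a joint): travel of the green key in m: 0 up, 0.006 fully down; springs back when let go; fully down takes 5 N
- key_green_top (a point): centre of the top of the round green key, 30 mm across, 18 mm above the console when up; pressed straight down
- key_yellow (a joint): travel of the yellow key in m: 0 up, 0.006 fully down; springs back when let go; fully down takes 5 N
- key_yellow_top (a point): centre of the top of the round yellow key, 30 mm across, 18 mm above the console when up; pressed straight down
- key_blue (a joint): travel of the blue key in m: 0 up, 0.006 fully down; springs back when let go; fully down takes 5 N
- key_blue_top (a point): centre of the top of the round blue key, 30 mm across, 18 mm above the console when up; pressed straight down
- mug: blue ceramic mug, 80 mm across, 90 mm tall, a bystander to be left alone; origin at its underside
- carton: cardboard carton, 80 x 120 x 60 mm, a bystander to be left alone; origin at its underside
- driver: orange-handled screwdriver, 190 mm long, a bystander to be left alone; origin at its underside
- meter: yellow hand-held meter, 150 x 80 x 35 mm, a bystander to be left alone; origin at its underside
Things that resemble listed ones, but are neither listed nor needed, are in the scene too. Leave any black, pink or purple look-alike of the part that bears bracket_c_mid alone.

How it is judged:
By the outcome, as a careful person would: the job done as asked, in the order asked, and still so for the second after the job is handed in, with the robot touching nothing.
Of bracket_a, bracket_b, bracket_c, bracket_d only 3 to 4 are there at a start; the rules pass over those that are not, and their reading is None.
At some moment in a run one of bracket_a, bracket_b, bracket_c, bracket_d may be knocked a few centimetres aside while the robot is not near it.
Once in a run the grip may slacken for a moment while it holds something.
It also fails if it takes over 210 s, if anything falls off the work surface, if the arm or the gripper's body presses on something with over 40 N, if the wrist force passes 120 N, or if a joint passes its speed limit or range.

## Working session

There is one attempt and no reset: what is moved stays moved. The work goes in short steps, Python scripts to look and compute and a tool call to move; the robot and the scene stay as the last step left them, time stands still between calls to the robot, and variables do not carry over. Pictures are saved under pics/ and viewed, at most 14 in all, crops included, and the job is handed in when it is done.

Besides the shell and the picture viewer there is one more tool, called after "Request:" as a command line: name --pt "numbers of a row" for each row, then --argument value for the rest. arm_command: Moves the arm, as the interface text tells. Its arguments: {"type":"object","properties":{"deltas":{"type":"array"}},"required":["deltas"]}

```bash
ls; mkdir -p pics
cat > h.py <<'E'
import numpy as np, cv2
from station import sense, capture, finish_job, tip_reach
def cam(c):
    f=200/np.tan(np.radians(c["fovy"])/2); R=cv2.Rodrigues(np.array(c["rvec"],float))[0]
    K=np.array([[f,0,c["cx"]],[0,f,c["cy"]],[0,0,1]]); return K,R,np.array(c["tvec"],float),np.array([c["k1"],0,0,0,0.])
def toworld(c,uv,z):
    K,R,t,d=cam(c); uv=np.array(uv,float).reshape(-1,1,2)
    n=cv2.undistortPointsIter(uv,K,d,None,None,(3,50,1e-9)).reshape(-1,2)
    r=np.c_[n,np.ones(len(n))]@R; o=-R.T@t
    return o+r*((np.array(z)-o[2])/r[:,2])[:,None]
def topix(c,P):
    K,R,t,d=cam(c); return cv2.projectPoints(np.array(P,float).reshape(-1,1,3),cv2.Rodrigues(R)[0],t,K,d)[0].reshape(-1,2)
E
python3 - <<'E'
from h import *
print(tip_reach if not callable(tip_reach) else tip_reach()); s=sense(); print(s)
a=[]
for n in("top","scene"):
    c=capture(n); cv2.imwrite(f"pics/{n}0.png",c["pixels"]); print(n,[(k,v) for k,v in c.items() if k!="pixels"])
E
```

```text
pics
0.019
{'time_s': 0.0, 'joints': array([-5.74908396e+01,  2.20920431e+01,  3.81685815e-01, -2.72202341e-02,
       -6.84106627e+01, -1.48177889e+01]), 'joint_velocities': array([-0.02319661, -0.04765823, -0.03673268,  0.01039286,  0.06307166,
        0.03397762]), 'effort': array([-4.24409509e-04, -3.90664923e+01,  1.87407482e+01,  4.22013894e+00,
        1.10095425e-02, -2.30133583e-04]), 'tcp_pos': array([ 0.18979663, -0.59491822,  0.24046364]), 'ee_rot': array([[-9.52760463e-01, -3.03721779e-01, -7.62613015e-04],
       [-3.03722715e-01,  9.52758331e-01,  2.01860719e-03],
       [ 1.13490937e-04,  2.15487202e-03, -9.99997672e-01]]), 'wrist_force': array([ 0.19019818,  0.06232361, -0.24119953]), 'moment': array([-0.05548335,  0.02077488,  0.05906192]), 'gripper_force': 0.0, 'gripper_width': 1.000306366726432}
top [('fovy', 48.795110227733645), ('cx', 319.7473716042455), ('cy', 202.77911731593187), ('k1', 0.0268625320920639), ('rvec', array([ 2.13017607, -2.18906401,  0.12787424])), ('tvec', array([0.03739078, 0.51048656, 1.42549286]))]
scene [('fovy', 45.56549997363399), ('cx', 318.10874807801025), ('cy', 200.20954461541865), ('k1', -0.08334236566571923), ('rvec', array([ 1.01154545,  2.65834835, -0.75040179])), ('tvec', array([ 0.39719234, -0.25726155,  2.10739039]))]
```

View pics/top0.png

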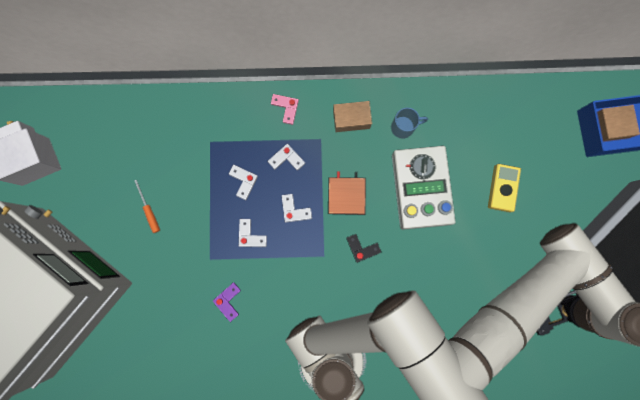

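View pics/scene0.png

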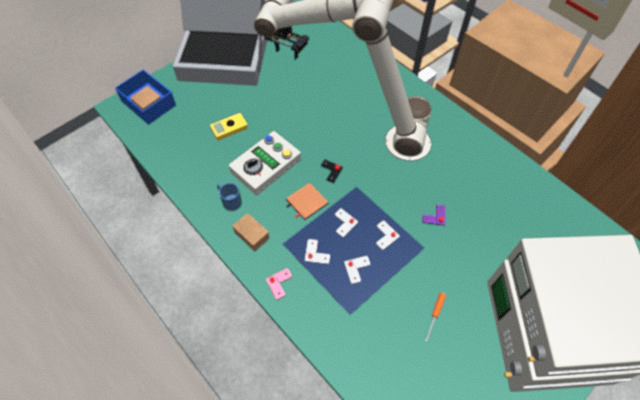

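The silver brackets in top0 are at (245,182), (287,158), (296,208) and (252,234). They lie on the mat with red studs, so all four are targets. The look-alikes are pink (286,107), black (362,250) and purple (228,301), and I leave them alone. The plate is at (347,196) and the console at (425,188): dial at (422,166), keys yellow (411,211), green (428,209) and blue (446,208).

```bash
cat >> h.py <<'E'
from scipy.optimize import minimize
L=np.array([[-45,-45],[45,-45],[45,-9],[-9,-9],[-9,45],[-45,45]])/1000.
def rectify(c,z,x0,x1,y0,y1,s=.0005):
    """plane image: row=(x1-x)/s, col=(y1-y)/s (x up, y left)"""
    X,Y=np.meshgrid(np.arange(x1,x0,-s),np.arange(y1,y0,-s),indexing="ij")
    p=topix(c,np.stack([X,Y,np.full_like(X,z)],-1)).astype(np.float32).reshape(*X.shape,2)
    return cv2.remap(c["pixels"],p[...,0],p[...,1],cv2.INTER_LINEAR)
def white(img):
    h=cv2.cvtColor(img,cv2.COLOR_BGR2HSV); red=redm(img)
    return (((h[...,1]<70)&(h[...,2]>135))|red).astype(np.uint8)
def redm(img):
    i=img.astype(int); return (i[...,2]>110)&(i[...,2]>1.7*i[...,1])&(i[...,2]>1.7*i[...,0])
def poly(p): 
    a=np.radians(p[2]); R=np.array([[np.cos(a),-np.sin(a)],[np.sin(a),np.cos(a)]]); return L@R.T+p[:2]
def fitL(mask,x1,y1,s,p0):
    m=mask.astype(np.float32)
    def cost(q):
        P=poly([q[0]/1000,q[1]/1000,q[2]]); uv=np.c_[(y1-P[:,1])/s,(x1-P[:,0])/s]
        im=np.zeros(m.shape,np.uint8); cv2.fillPoly(im,[np.round(uv*16).astype(np.int32)],255,cv2.LINE_AA,4)
        im=im/255.; return 1-np.minimum(im,m).sum()/np.maximum(im,m).sum()
    q=np.array([p0[0]*1000,p0[1]*1000,p0[2]])
    for st in(6,2):
        q=minimize(cost,q,method="Nelder-Mead",options=dict(initial_simplex=q+np.r_[np.zeros((1,3)),np.eye(3)*st],xatol=.05,fatol=1e-4)).x
    return np.array([q[0]/1000,q[1]/1000,q[2]]),1-cost(q)
def brackets(c,z,x0,x1,y0,y1,s=.0005):
    img=rectify(c,z,x0,x1,y0,y1,s); w=white(img); n,lab,st,cen=cv2.connectedComponentsWithStats(w); out=[]
    for i in range(1,n):
        A=st[i,4]*s*s*1e6
        if not 3000<A<8500: continue
        m=lab==i; r=m&redm(img)
        if r.sum()*s*s*1e6<60: continue
        v,u=np.nonzero(r); sx,sy=x1-v.mean()*s,y1-u.mean()*s; cx,cy=x1-cen[i,1]*s,y1-cen[i,0]*s
        a=np.degrees(np.arctan2(sy-cy,sx-cx))-225; ar=np.radians(a+45)
        p,io=fitL(m,x1,y1,s,(cx+.0143*np.cos(ar),cy+.0143*np.sin(ar),a))
        p[2]=(p[2]+180)%360-180
        out.append((np.round(p,4),round(io,3),round(A),(round(sx,4),round(sy,4))))
    return out
E
python3 - <<'E'
from h import *
c=capture("top")
ms=toworld(c,[[210,142],[321,139],[324,257],[210,259]],.003); print("mat",ms.round(3))
print("plate",toworld(c,[[329,178],[366,178],[366,215],[329,215]],.012).round(3))
x0,x1,y0,y1=ms[:,0].min()+.005,ms[:,0].max()-.005,ms[:,1].min()+.005,ms[:,1].max()-.005
for b in brackets(c,.015,x0,x1,y0,y1): print(b)
print("keys y g b",toworld(c,[[411,211],[428,209],[446,208]],.078).round(3))
print("dial",toworld(c,[[422,166]],.097).round(3))
print("console corners",toworld(c,[[395,151],[444,147],[455,223],[403,228]],.06).round(3))
im=c["pixels"]; 
cv2.imwrite("pics/c1.png",np.hstack([cv2.resize(im[135:240,320:460],None,fx=5,fy=5,interpolation=cv2.INTER_CUBIC)]))
E
```

```text
mat [[0.734 0.392 0.003]
 [0.734 0.013 0.003]
 [0.333 0.014 0.003]
 [0.337 0.392 0.003]]
plate [[ 0.597 -0.01   0.012]
 [ 0.593 -0.134  0.012]
 [ 0.468 -0.129  0.012]
 [ 0.472 -0.006  0.012]]
keys y g b [[ 0.471 -0.266  0.078]
 [ 0.476 -0.32   0.078]
 [ 0.478 -0.377  0.078]]
dial [[ 0.612 -0.304  0.097]]
console corners [[ 0.672 -0.228  0.06 ]
 [ 0.68  -0.388  0.06 ]
 [ 0.431 -0.408  0.06 ]
 [ 0.419 -0.241  0.06 ]]
```

View pics/c1.png

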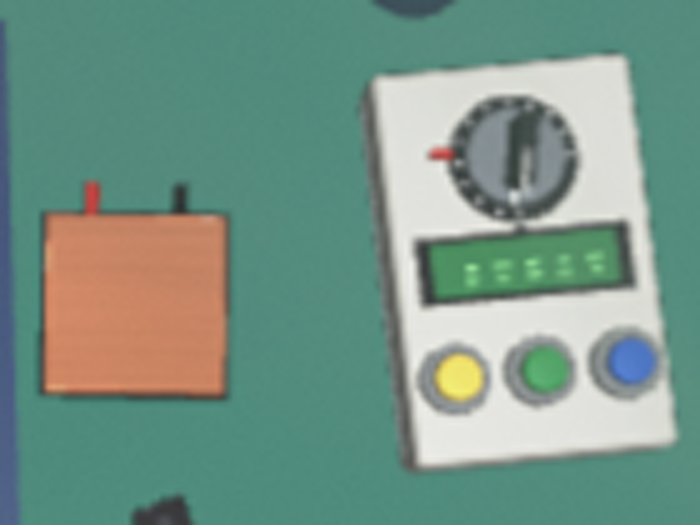

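The crop shows the plate at crop (135,305). On the console the dial is at (515,155), with its white line pointing down towards the keys (zero) and the red flag on the left at (440,154). The keys run yellow, green, blue from left to right.

The bracket fit returned nothing, so I check its mask.

Run:
```python
from h import *
c=capture("top"); im=c["pixels"]
print(im[180,238],im[234,245],im[240,245],im[209,290],im[151,287],im[157,277],im[157,278])
img=rectify(c,.015,.34,.729,.019,.387); w=white(img); n,lab,st,cen=cv2.connectedComponentsWithStats(w)
print(n,[(s[4]*.25) for s in st],redm(img).sum()*.25)
```

```text
[113  78  60] [226 223 221] [ 61  64 217] [224 222 220] [ 63  64 206] [221 218 216] [222 219 217]
9 [np.float64(119988.25), np.float64(5540.75), np.float64(228.75), np.float64(5458.5), np.float64(239.75), np.float64(5628.25), np.float64(228.75), np.float64(5599.0), np.float64(240.0)] 937.25
```

```bash
python3 - <<'E'
s=open('h.py').read()
s=s.replace("    return (((h[...,1]<70)&(h[...,2]>135))|red).astype(np.uint8)","    return cv2.morphologyEx((((h[...,1]<70)&(h[...,2]>135))|red).astype(np.uint8),cv2.MORPH_CLOSE,cv2.getStructuringElement(cv2.MORPH_ELLIPSE,(15,15)))")
open('h.py','w').write(s)
E
python3 - <<'E'
from h import *
c=capture("top")
for b in brackets(c,.015,.34,.729,.019,.387): print(b)
# flag/dial: red at console
img=rectify(c,.065,.54,.68,-.38,-.23); v,u=np.nonzero(redm(img)); print("flag",(.68-v.mean()*.0005).round(4),(-.23-u.mean()*.0005).round(4),len(v)*.25)
# key centroids
h=lambda lo,hi,z:None
im=rectify(c,.078,.43,.53,-.42,-.22); H=cv2.cvtColor(im,cv2.COLOR_BGR2HSV)
for n,a,b in(("y",20,35),("g",50,80),("b",100,125)):
    m=(H[...,0]>=a)&(H[...,0]<=b)&(H[...,1]>120)&(H[...,2]>90); m=cv2.morphologyEx(m.astype(np.uint8),cv2.MORPH_OPEN,np.ones((9,9)))
    k,l,st,ce=cv2.connectedComponentsWithStats(m)
    for i in range(1,k): print(n,(.53-ce[i,1]*.0005).round(4),(-.22-ce[i,0]*.0005).round(4),st[i,4]*.25)
# plate
im=rectify(c,.012,.44,.63,-.16,.02); H=cv2.cvtColor(im,cv2.COLOR_BGR2HSV); m=((H[...,0]<20)&(H[...,1]>90)&(H[...,2]>150)).astype(np.uint8)
m=cv2.morphologyEx(m,cv2.MORPH_OPEN,np.ones((41,41)))
v,u=np.nonzero(m); (a,b),wh,an=cv2.minAreaRect(np.c_[u,v].astype(np.float32)); print("plate",.63-b*.0005,.02-a*.0005,np.array(wh)*.0005,an)
E
```

```text
(array([  0.656 ,   0.1341, 131.1936]), np.float64(0.9), 5904, (np.float64(0.696), np.float64(0.1317)))
(array([ 0.5919,  0.2919, 63.4403]), np.float64(0.912), 5828, (np.float64(0.6051), np.float64(0.2572)))
(array([  0.5024,   0.102 , -84.4201]), np.float64(0.892), 5979, (np.float64(0.474), np.float64(0.1267)))
(array([  0.4207,   0.2486, -90.6681]), np.float64(0.892), 5968, (np.float64(0.395), np.float64(0.2788)))
flag 0.6215 -0.2676 56.0
y 0.4743 -0.2668 568.75
g 0.478 -0.3225 344.75
b 0.4817 -0.3769 543.5
plate 0.5366107406616211 -0.06683589935302735 [0.11985506 0.11908224] 1.7714698314666748
```

```bash
cat >> h.py <<'E'
from scipy.spatial.transform import Rotation as Ro
PL=np.array([.5366,-.0668]); PYAW=-1.8
def down(ang):
    """tool pointing down with tool y at world angle ang (mod 180, nearest)"""
    s=sense(); y=s["ee_rot"][:,1]; cur=np.degrees(np.arctan2(y[1],y[0])); ang=cur+((ang-cur+90)%180-90)
    a=np.radians(ang); Y=np.array([np.cos(a),np.sin(a),0]); Z=np.array([0,0,-1.]); return np.c_[np.cross(Y,Z),Y,Z]
def delta(x,y,z,ang,frm=None):
    """row from the present pose (or frm=(p,R)) to a pose"""
    s=sense(); p,R=frm or (s["tcp_pos"],s["ee_rot"]); T=down(ang)
    rv=Ro.from_matrix(R.T@T).as_rotvec(); d=R.T@(np.array([x,y,z])-p)*100
    n=max(np.linalg.norm(d)/4.17,np.degrees(np.linalg.norm(rv))/7.16)
    print("row",np.r_[rv.round(4),d.round(3)].tolist(),"rows>=",round(n,1)); return (np.array([x,y,z]),T)
def grip(p,gx=-.027,gy=.005):
    a=np.radians(p[2]); return p[0]+gx*np.cos(a)-gy*np.sin(a),p[1]+gx*np.sin(a)+gy*np.cos(a)
E
python3 - <<'E'
from h import *
p=[.5024,.102,-84.4]; g=grip(p); print(g)
delta(g[0],g[1],.2,p[2])
E
```

```text
(np.float64(0.5047413987064121), np.float64(0.1293590542983052))
row [0.001, -0.0002, 0.211, -52.012, 59.459, 4.159] rows>= 19.0
```

Request:
arm_command --pt "0 0 0 -22 25 1 -0.4" --pt "0 0 0 -22 25 1 -0.4" --pt "0 0 0 -22 25 1 -0.4" --pt "0 0 0 -22 25 1 -0.4" --pt "0 0 0 -22 25 1 -0.4" --pt "0 0 0 -22 25 1 -0.4" --pt "0 0 0 -22 25 1 -0.4" --pt "0 0 0 -22 25 1 -0.4"

```text
time_s: 0.92
tcp_pos: [0.3238, -0.2885, 0.2317]
ee_rot: [[-0.953, -0.304, 0.001], [-0.304, 0.953, -0.0], [-0.001, -0.0, -1.0]]
wrist_force: [1.6, -0.6, 0.2]
gripper_width: 0.7
gripper_force: 0.0
```

Request:
arm_command --pt "0 0 0 -22 25 1 -0.4" --pt "0 0 0 -22 25 1 -0.4" --pt "0 0 0 -22 25 1 -0.4" --pt "0 0 0 -22 25 1 -0.4" --pt "0 0 0 -22 25 1 -0.4" --pt "0 0 0 -22 25 1 -0.4" --pt "0 0 0 -22 25 1 -0.4" --pt "0 0 0 -22 25 1 -0.4"

```text
time_s: 1.58
tcp_pos: [0.4575, 0.0169, 0.2218]
ee_rot: [[-0.952, -0.305, 0.001], [-0.305, 0.952, 0.0], [-0.001, 0.0, -1.0]]
wrist_force: [0.9, -1.3, -0.2]
gripper_width: 0.7
gripper_force: 0.0
```

Request:
arm_command --pt "0 0 0.21 -8 9.5 2.1 -0.4" --pt "0 0 0.21 -8 9.5 2.1 -0.4" --pt "0 0 0.21 -8 9.5 2.1 -0.4" --pt "0 0 0.21 -8 9.5 2.1 -0.4" --pt "0 0 0.21 -8 9.5 2.1 -0.4"

```text
time_s: 2.0
tcp_pos: [0.5048, 0.1313, 0.1995]
ee_rot: [[-0.995, -0.102, -0.002], [-0.102, 0.995, -0.001], [0.002, -0.001, -1.0]]
wrist_force: [-0.0, -0.9, 0.1]
gripper_width: 0.699
gripper_force: 0.0
```

Run:
```python
from h import *
s=sense(); print(s["time_s"],s["tcp_pos"],s["ee_rot"][:,1],s["joints"].round(1),s["gripper_width"])
c=capture("wrist"); cv2.imwrite("pics/w1.png",c["pixels"])
print([(k,v) for k,v in c.items() if k!="pixels"])
for b in brackets(c,.015,.35,.72,-.0,.3): print(b)
```

```text
2.0 [0.50475669 0.13132089 0.19946625] [-1.01611538e-01  9.94823865e-01 -7.57006818e-04] [  32.4   14.1  -17.5   -0.   -58.4 -116.6] 0.6985119554401513
[('fovy', 69.3466062378055), ('cx', 319.28324549262175), ('cy', 205.4898582750126), ('k1', -0.022647317924989287), ('rvec', array([-1.97657157, -2.18728677, -0.29233883])), ('tvec', array([-0.07874665, -0.5183066 ,  0.21336293]))]
(array([  0.5025,   0.1023, -83.9649]), np.float64(0.984), 5366, (np.float64(0.4743), np.float64(0.1266)))
(array([  0.4209,   0.2484, -92.2491]), np.float64(0.928), 5503, (np.float64(0.3939), np.float64(0.281)))
```

View pics/w1.png

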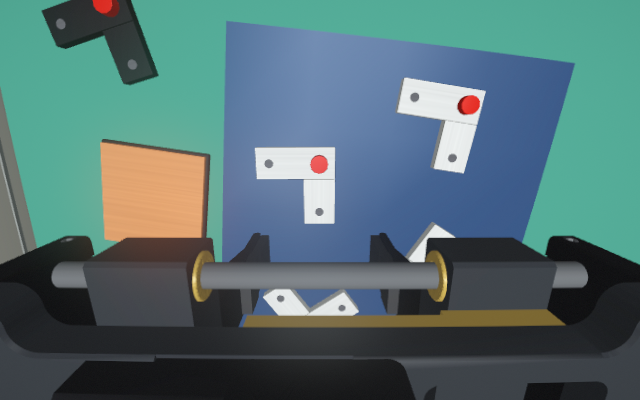

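The view shows bracket c at pixel (310,175) and bracket d at (445,115). The wrist fit matches the top fit within 1 mm.

Run:
```python
from h import *
p=[.5025,.1023,-84.0]; g=grip(p); f=delta(g[0],g[1],.0235,p[2])
f2=delta(g[0],g[1],.07,p[2],f)
q=[*PL,-91.8]; g=grip(q); print(g); f3=delta(g[0],g[1],.07,q[2],(np.array([*grip(p),.07]),f[1]))
```

```text
row [-0.0007, -0.0017, -0.0044, -0.068, -0.02, 17.636] rows>= 4.2
row [0.0, 0.0, 0.0, 0.0, 0.0, -4.65] rows>= 1.1
(np.float64(0.5424456232969381), np.float64(-0.03997037666551589))
row [0.0, 0.0, 0.1361, -1.986, -17.267, 0.0] rows>= 4.2
```

Request:
arm_command --pt "0 -0.0017 -0.0044 -0.07 0 15 -0.4" --pt "0 -0.0017 -0.0044 -0.07 0 15 -0.4" --pt "0 -0.0017 -0.0044 -0.07 0 15 -0.4" --pt "0 -0.0017 -0.0044 -0.07 0 15 -0.4" --pt "0 -0.0017 -0.0044 -0.07 0 17 -0.4" --pt "0 -0.0017 -0.0044 -0.07 0 17.6 -0.4" --pt "0 -0.0017 -0.0044 -0.07 0 17.6 -0.4"

```text
time_s: 2.63
tcp_pos: [0.5042, 0.1278, 0.0242]
ee_rot: [[-0.995, -0.102, -0.001], [-0.102, 0.995, -0.002], [0.001, -0.002, -1.0]]
wrist_force: [-0.8, 0.8, 0.4]
gripper_width: 0.698
gripper_force: 0.0
```

Request:
arm_command --pt "0 0 0 0 0 0 0.5" --pt "0 0 0 0 0 0 0.5" --pt "0 0 0 0 0 0 0.5" --pt "0 0 0 0 0 0 0.5" --pt "0 0 0 0 0 0 0.5" --pt "0 0 0 0 0 0 0.5"

```text
time_s: 3.13
tcp_pos: [0.5056, 0.1298, 0.0253]
ee_rot: [[-0.995, -0.103, 0.003], [-0.103, 0.995, 0.001], [-0.003, 0.0, -1.0]]
wrist_force: [-0.6, -0.4, 3.6]
gripper_width: 0.41
gripper_force: 30.0
```

Request:
arm_command --pt "0 0 0 0 0 -2.3 0.5" --pt "0 0 0 0 0 -4.6 0.5" --pt "0 0 0 0 0 -4.6 0.5"

```text
time_s: 3.38
tcp_pos: [0.5075, 0.1308, 0.0741]
ee_rot: [[-0.995, -0.104, 0.009], [-0.104, 0.995, 0.003], [-0.009, 0.003, -1.0]]
wrist_force: [1.0, 0.6, -1.2]
gripper_width: 0.409
gripper_force: 30.0
```

Request:
arm_command --pt "0 0 0.034 -0.5 -4 0 0.5" --pt "0 0 0.068 -1 -8 0 0.5" --pt "0 0 0.1 -1.5 -12 0 0.5" --pt "0 0 0.1361 -1.8 -15.5 0 0.5" --pt "0 0 0.1361 -1.99 -17.27 0 0.5" --pt "0 0 0.1361 -1.99 -17.27 0 0.5" --pt "0 0 0.1361 -1.99 -17.27 0 0.5"

```text
time_s: 3.97
tcp_pos: [0.542, -0.0412, 0.0695]
ee_rot: [[-0.999, 0.036, -0.0], [0.036, 0.999, 0.0], [0.0, 0.0, -1.0]]
wrist_force: [0.4, 0.3, -1.8]
gripper_width: 0.415
gripper_force: 30.0
```

Run:
```python
from h import *
s=sense(); print(s["time_s"],s["tcp_pos"],s["gripper_width"],s["gripper_force"],s["wrist_force"])
c=capture("wrist")
cv2.imwrite("pics/w2.png",c["pixels"])
g=grip([*PL,-91.8]); delta(g[0],g[1],.034,-91.8)
for b in brackets(c,s["tcp_pos"][2]-.0085,.4,.68,-.2,.08): print(b)
```

```text
3.9667 [ 0.54200563 -0.04116176  0.06953755] 0.4149384711127736 29.995417892932892 [ 0.44238171  0.3224407  -1.84169355]
row [0.0003, 0.0001, -0.0025, -0.035, 0.03, 3.573] rows>= 0.9
(array([ 5.3380e-01, -6.8600e-02, -9.1827e+01]), np.float64(0.72), 3846, (np.float64(0.5111), np.float64(-0.0406)))
```

View pics/w2.png

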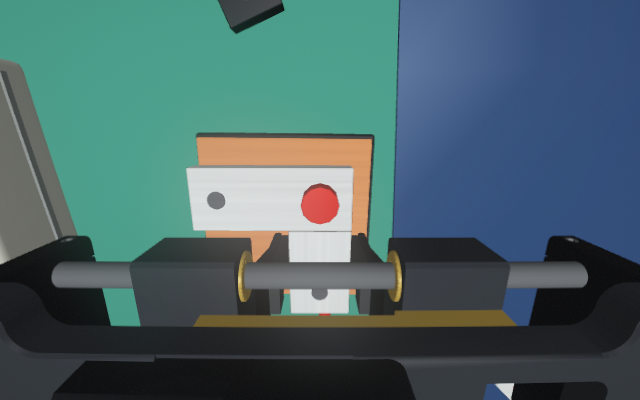

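Bracket c is held flat and square, with its stud at (320,204) over the plate.

Request:
arm_command --pt "0 0 0 0 0 1.5 0.5" --pt "0 0 0 0 0 3 0.5" --pt "0 0 0 0 0 3.55 0.5" --pt "0 0 0 0 0 3.55 0.5" --pt "0 0 0 0 0 3.55 0.5"

```text
time_s: 4.43
tcp_pos: [0.5427, -0.039, 0.035]
ee_rot: [[-1.0, 0.031, 0.001], [0.031, 1.0, 0.0], [-0.001, 0.0, -1.0]]
wrist_force: [-0.2, -0.0, -0.9]
gripper_width: 0.412
gripper_force: 30.0
```

Request:
arm_command --pt "0 0 0 0 0 0 -0.2" --pt "0 0 0 0 0 0 -0.2" --pt "0 0 0 0 0 0 -0.2" --pt "0 0 0 0 0 -4 -0.2" --pt "0 0 0 0 0 -8 -0.4" --pt "0 0 0 0 0 -12 -0.4" --pt "0 0 0 0 0 -13 -0.4"

```text
time_s: 5.02
tcp_pos: [0.5463, -0.04, 0.1723]
ee_rot: [[-0.999, 0.031, 0.015], [0.031, 1.0, 0.001], [-0.015, 0.001, -1.0]]
wrist_force: [1.3, 0.1, -0.2]
gripper_width: 0.682
gripper_force: 0.0
```

Run:
```python
from h import *
s=sense(); print(s["time_s"],s["tcp_pos"],s["gripper_width"],s["joints"])
c=capture("wrist"); 
for b in brackets(c,.024,.44,.64,-.16,.02): print(b)
c=capture("top")
for b in brackets(c,.015,.34,.729,.019,.387): print(b)
```

```text
5.0167 [ 0.5462882  -0.04001473  0.1723385 ] 0.6822314274136071 [  12.85106696   17.72093386  -16.84810977    0.17537737  -54.60312857
 -104.74376945]
(array([ 5.35900e-01, -6.68000e-02, -9.17509e+01]), np.float64(0.96), 5111, (np.float64(0.5114), np.float64(-0.0387)))
(array([  0.4207,   0.2489, -91.9498]), np.float64(0.897), 5932, (np.float64(0.395), np.float64(0.2788)))
```

Run:
```python
from h import *
p=[.656,.1341,131.2]; g=grip(p); delta(g[0],g[1],.17,p[2])
```

```text
row [-0.0019, 0.0102, -0.7518, -12.053, 15.444, 0.038] rows>= 6.0
```

Request:
arm_command --pt "0 0.005 -0.12 -2.4 3.1 0 -0.4" --pt "0 0.01 -0.24 -4.8 6.2 0 -0.4" --pt "0 0.01 -0.36 -7.2 9.3 0 -0.4" --pt "0 0.01 -0.48 -9.6 12.4 0 -0.4" --pt "0 0.01 -0.6 -12.05 15.44 0 -0.4" --pt "0 0.01 -0.72 -12.05 15.44 0 -0.4" --pt "0 0.01 -0.752 -12.05 15.44 0 -0.4" --pt "0 0.01 -0.752 -12.05 15.44 0 -0.4"

```text
time_s: 5.78
tcp_pos: [0.6675, 0.1107, 0.1627]
ee_rot: [[-0.752, -0.66, -0.011], [-0.66, 0.752, -0.004], [0.011, 0.004, -1.0]]
wrist_force: [0.5, -0.7, -0.8]
gripper_width: 0.7
gripper_force: 0.0
```

Run:
```python
from h import *
s=sense(); print(s["time_s"],s["tcp_pos"],s["gripper_width"],s["joints"].round(0))
c=capture("wrist"); cv2.imwrite("pics/w3.png",c["pixels"])
for b in brackets(c,.015,.34,.729,.019,.387): print(b)
p=[.656,.1341,131.2]; g=grip(p); delta(g[0],g[1],.0235,p[2])
```

```text
5.7833 [0.66746922 0.11071067 0.16266188] 0.6997230646791646 [ 23.  31.   3.  -0. -63. -72.]
(array([  0.6556,   0.1336, 131.1513]), np.float64(0.927), 5223, (np.float64(0.6965), np.float64(0.1337)))
(array([  0.4217,   0.2489, -92.6333]), np.float64(0.924), 5061, (np.float64(0.3938), np.float64(0.2796)))
row [0.004, -0.0108, -0.0008, -0.368, -0.21, 13.968] rows>= 3.4
```

Request:
arm_command --pt "0.002 -0.01 0 -0.36 -0.25 4 -0.4" --pt "0.002 -0.01 0 -0.36 -0.25 8 -0.4" --pt "0.002 -0.01 0 -0.36 -0.25 12 -0.4" --pt "0.002 -0.01 0 -0.36 -0.25 13.4 -0.4" --pt "0.002 -0.01 0 -0.36 -0.25 13.95 -0.4" --pt "0.002 -0.01 0 -0.36 -0.25 13.95 -0.4" --pt "0.002 -0.01 0 -0.36 -0.25 13.95 -0.4"

```text
time_s: 6.42
tcp_pos: [0.6713, 0.1097, 0.0257]
ee_rot: [[-0.753, -0.658, 0.001], [-0.658, 0.753, 0.002], [-0.002, 0.0, -1.0]]
wrist_force: [0.0, 0.3, 0.4]
gripper_width: 0.7
gripper_force: 0.0
```

Run:
```python
from h import *
s=sense(); print(s["time_s"],s["tcp_pos"],s["ee_rot"][:,2],s["wrist_force"])
p=[.6557,.1337,131.15]; g=grip(p); f=delta(g[0],g[1],.0235,p[2])
q=[*PL,88.2]; g2=grip(q); delta(g2[0],g2[1],.08,q[2],(np.array([g[0],g[1],.08]),f[1]))
```

```text
6.4167 [0.67132275 0.10974446 0.02573749] [ 0.00133397  0.00180033 -0.99999749] [0.04591302 0.27234151 0.36830751]
row [0.0005, 0.0022, -0.0002, 0.101, 0.132, 0.224] rows>= 0.1
row [0.0, 0.0, 0.7496, 23.867, -6.196, 0.0] rows>= 6.0
```

Request:
arm_command --pt "0 0 0 0.1 0.13 0.2 -0.4" --pt "0 0 0 0.1 0.13 0.2 0.5" --pt "0 0 0 0.1 0.13 0.2 0.5" --pt "0 0 0 0.1 0.13 0.2 0.5" --pt "0 0 0 0.1 0.13 0.2 0.5" --pt "0 0 0 0.1 0.13 0.2 0.5" --pt "0 0 0 0.1 0.13 0.2 0.5"

```text
time_s: 7.0
tcp_pos: [0.6699, 0.1106, 0.024]
ee_rot: [[-0.752, -0.659, 0.002], [-0.659, 0.752, 0.002], [-0.003, 0.001, -1.0]]
wrist_force: [-0.6, -0.1, 0.1]
gripper_width: 0.414
gripper_force: 30.0
```

Request:
arm_command --pt "0 0 0 0 0 -2 0.5" --pt "0 0 0 0 0 -4 0.5" --pt "0 0 0 0 0 -5.6 0.5" --pt "0 0 0 0 0 -5.6 0.5"

```text
time_s: 7.33
tcp_pos: [0.6718, 0.111, 0.0833]
ee_rot: [[-0.752, -0.659, 0.008], [-0.659, 0.752, 0.004], [-0.008, -0.002, -1.0]]
wrist_force: [0.0, -0.8, -1.2]
gripper_width: 0.409
gripper_force: 30.0
```

Request:
arm_command --pt "0 0 0.11 3.4 -0.9 0 0.5" --pt "0 0 0.22 6.8 -1.8 0 0.5" --pt "0 0 0.33 10.2 -2.7 0 0.5" --pt "0 0 0.44 13.6 -3.6 0 0.5" --pt "0 0 0.55 17 -4.5 0 0.5" --pt "0 0 0.66 20.4 -5.4 0 0.5" --pt "0 0 0.75 23.87 -6.2 0 0.5" --pt "0 0 0.75 23.87 -6.2 0 0.5"

```text
time_s: 8.0
tcp_pos: [0.5246, -0.0971, 0.0774]
ee_rot: [[-0.999, 0.04, -0.007], [0.04, 0.999, 0.002], [0.007, 0.002, -1.0]]
wrist_force: [-0.9, 0.4, -1.9]
gripper_width: 0.415
gripper_force: 30.0
```

Run:
```python
from h import *
s=sense(); print(s["time_s"],s["tcp_pos"],s["gripper_width"],s["gripper_force"],s["wrist_force"])
c=capture("wrist"); cv2.imwrite("pics/w4.png",c["pixels"])
g=grip([*PL,88.2]); delta(g[0],g[1],.047,88.2)
```

```text
8.0 [ 0.52457933 -0.09713735  0.0773808 ] 0.4147380347334628 29.994088411331177 [-0.8730618   0.37024662 -1.9143604 ]
row [0.002, -0.0032, -0.0043, -0.337, 0.216, 3.086] rows>= 0.7
```

View pics/w4.png

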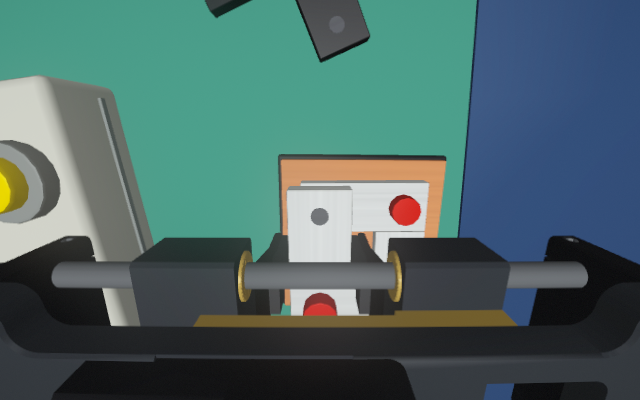

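Bracket a is held half a turn round, over c, whose stud at (405,210) is clear. I lower most of the way, then trim.

Request:
arm_command --pt "0 0 -0.003 -0.2 0.2 0 0.5" --pt "0 0 -0.003 -0.2 0.2 1 0.5" --pt "0 0 -0.003 -0.2 0.2 1 0.5" --pt "0 0 -0.003 -0.2 0.2 1 0.5"

```text
time_s: 8.38
tcp_pos: [0.5329, -0.0907, 0.0679]
ee_rot: [[-1.0, 0.027, -0.001], [0.027, 1.0, 0.002], [0.001, 0.002, -1.0]]
wrist_force: [-0.1, 0.2, -1.9]
gripper_width: 0.414
gripper_force: 30.0
```

Run:
```python
from h import *
s=sense(); print(s["tcp_pos"])
g=grip([*PL,88.2]); delta(g[0],g[1],.0465,88.2)
```

```text
[ 0.5328509  -0.09067123  0.0678803 ]
row [0.0019, -0.0011, 0.0048, 0.199, -0.305, 2.138] rows>= 0.5
```

Request:
arm_command --pt "0.002 -0.001 0.005 0.2 -0.3 0 0.5" --pt "0.002 -0.001 0.005 0.2 -0.3 1 0.5" --pt "0.002 -0.001 0.005 0.2 -0.3 1.8 0.5" --pt "0.002 -0.001 0.005 0.2 -0.3 2.13 0.5" --pt "0.002 -0.001 0.005 0.2 -0.3 2.13 0.5" --pt "0.002 -0.001 0.005 0.2 -0.3 2.13 0.5"

```text
time_s: 8.88
tcp_pos: [0.5308, -0.0944, 0.0474]
ee_rot: [[-0.999, 0.033, 0.001], [0.033, 0.999, -0.0], [-0.001, -0.0, -1.0]]
wrist_force: [-0.2, 0.1, -1.2]
gripper_width: 0.406
gripper_force: 30.0
```

Request:
arm_command --pt "0 0 0 0 0 0 -0.2" --pt "0 0 0 0 0 0 -0.2" --pt "0 0 0 0 0 0 -0.2" --pt "0 0 0 0 0 -4 -0.2" --pt "0 0 0 0 0 -8 -0.4" --pt "0 0 0 0 0 -12 -0.4" --pt "0 0 0 0 0 -13 -0.4" --pt "0 0 0 0 0 -13 -0.4"

```text
time_s: 9.55
tcp_pos: [0.5333, -0.0944, 0.1829]
ee_rot: [[-0.999, 0.032, 0.013], [0.032, 0.999, 0.0], [-0.013, 0.001, -1.0]]
wrist_force: [1.4, 0.4, -0.8]
gripper_width: 0.691
gripper_force: 0.0
```

Run:
```python
from h import *
s=sense(); print(s["tcp_pos"],s["joints"].round(0))
c=capture("wrist"); cv2.imwrite("pics/w5.png",c["pixels"])
c=capture("top")
for b in brackets(c,.015,.34,.729,.019,.387): print(b)
p=[.4209,.2487,-92.]; g=grip(p); delta(g[0],g[1],.17,p[2])
```

```text
[ 0.53331541 -0.09436537  0.18290293] [  7.  17. -17.   0. -56. -99.]
(array([ 0.5915,  0.2922, 63.6371]), np.float64(0.92), 5791, (np.float64(0.6051), np.float64(0.2572)))
(array([  0.4211,   0.2492, -91.9883]), np.float64(0.895), 5949, (np.float64(0.395), np.float64(0.2788)))
row [0.0007, 0.0035, 0.0016, 11.594, 36.614, 0.814] rows>= 9.2
```

View pics/w5.png

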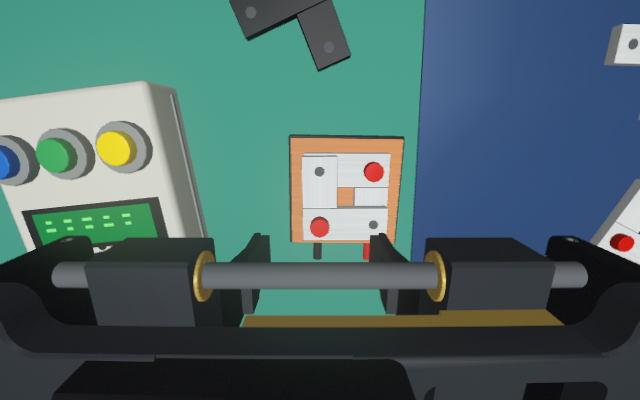

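The two-layer pile sits square on the plate, with its studs at (319,227) and (373,172). Next is bracket d.

Request:
arm_command --pt "0 0 0 1.2 3.8 0.1 -0.4" --pt "0 0 0 2.4 7.6 0.2 -0.4" --pt "0 0 0 3.6 11.4 0.3 -0.4" --pt "0 0 0 4.8 15.2 0.4 -0.4" --pt "0 0 0 6 19 0.5 -0.4" --pt "0 0 0 7.2 22.8 0.6 -0.4" --pt "0 0 0 8.4 26.6 0.7 -0.4" --pt "0 0 0 9.6 30.4 0.8 -0.4"

```text
time_s: 10.32
tcp_pos: [0.443, 0.2136, 0.1679]
ee_rot: [[-0.999, 0.033, -0.0], [0.033, 0.999, -0.002], [0.0, -0.002, -1.0]]
wrist_force: [0.5, -0.0, 0.4]
gripper_width: 0.704
gripper_force: 0.0
```

Request:
arm_command --pt "0 0 0 1 3 0 -0.4" --pt "0 0 0 2 6.2 0 -0.4" --pt "0 0 0 2 6.2 0 -0.4" --pt "0 0 0 2 6.2 0 -0.4"

```text
time_s: 10.65
tcp_pos: [0.4255, 0.276, 0.1677]
ee_rot: [[-1.0, 0.03, -0.0], [0.03, 1.0, -0.003], [0.0, -0.003, -1.0]]
wrist_force: [-1.3, 0.2, 0.2]
gripper_width: 0.7
gripper_force: 0.0
```

Run:
```python
from h import *
s=sense(); print(s["time_s"],s["tcp_pos"],s["gripper_width"],s["joints"].round(0))
c=capture("wrist")
for b in brackets(c,.015,.29,.729,.019,.42): print(b)
p=[.4209,.2487,-92.]; g=grip(p); delta(g[0],g[1],.0235,p[2])
```

```text
10.65 [0.42553388 0.27603831 0.1677248 ] 0.6998969008874785 [  51.   15.  -22.    0.  -53. -143.]
(array([  0.42  ,   0.2498, -92.6974]), np.float64(0.984), 5365, (np.float64(0.3957), np.float64(0.2778)))
row [-0.0029, -0.0003, 0.0032, -0.106, 0.099, 14.44] rows>= 3.5
```

Request:
arm_command --pt "0 0 0.017 -0.08 0.06 4 -0.4" --pt "0 0 0.017 -0.08 0.06 8 -0.4" --pt "0 0 0.017 -0.08 0.06 12 -0.4" --pt "0 0 0.017 -0.08 0.06 13.8 -0.4" --pt "0 0 0.017 -0.08 0.06 14.4 -0.4" --pt "0 0 0.017 -0.08 0.06 14.4 -0.4" --pt "0 0 0.017 -0.08 0.06 14.4 -0.4"

```text
time_s: 11.28
tcp_pos: [0.4283, 0.2747, 0.0255]
ee_rot: [[-0.999, 0.051, 0.002], [0.051, 0.999, -0.001], [-0.002, -0.001, -1.0]]
wrist_force: [0.9, 0.2, 0.4]
gripper_width: 0.699
gripper_force: 0.0
```

Request:
arm_command --pt "0 0 0 0 0 0 0.5" --pt "0 0 0 0 0 0 0.5" --pt "0 0 0 0 0 0 0.5" --pt "0 0 0 0 0 0 0.5" --pt "0 0 0 0 0 0 0.5" --pt "0 0 0 0 0 0 0.5"

```text
time_s: 11.78
tcp_pos: [0.4282, 0.2761, 0.026]
ee_rot: [[-0.999, 0.05, 0.003], [0.05, 0.999, 0.001], [-0.003, 0.001, -1.0]]
wrist_force: [0.1, 0.4, 1.4]
gripper_width: 0.409
gripper_force: 30.0
```

Run:
```python
from h import *
s=sense(); print(s["time_s"],s["tcp_pos"],s["gripper_width"],s["gripper_force"])
q=[*PL,-91.8]; g2=grip(q); p=s["tcp_pos"].copy(); p[2]=.09; delta(g2[0],g2[1],.09,q[2],(p,s["ee_rot"]))
```

```text
11.7833 [0.42821509 0.27605471 0.02601502] 0.4092364796886809 29.999745190143585
row [0.0007, 0.003, -0.0183, -12.979, -30.996, 0.015] rows>= 8.1
```

Request:
arm_command --pt "0 0 0 0 0 -2 0.5" --pt "0 0 0 0 0 -4 0.5" --pt "0 0 0 0 0 -6.4 0.5" --pt "0 0 0 0 0 -6.4 0.5"

```text
time_s: 12.12
tcp_pos: [0.4297, 0.2778, 0.0936]
ee_rot: [[-0.999, 0.049, 0.008], [0.049, 0.999, 0.006], [-0.008, 0.006, -1.0]]
wrist_force: [1.1, 0.5, -2.5]
gripper_width: 0.408
gripper_force: 30.0
```

Request:
arm_command --pt "0 0 -0.018 -1.5 -3.6 0 0.5" --pt "0 0 -0.018 -3 -7.2 0 0.5" --pt "0 0 -0.018 -4.5 -10.8 0 0.5" --pt "0 0 -0.018 -6 -14.4 0 0.5" --pt "0 0 -0.018 -7.5 -18 0 0.5" --pt "0 0 -0.018 -9 -21.6 0 0.5" --pt "0 0 -0.018 -10.5 -25.2 0 0.5" --pt "0 0 -0.018 -12 -28.8 0 0.5"

```text
time_s: 12.78
tcp_pos: [0.533, -0.0197, 0.0891]
ee_rot: [[-0.999, 0.032, 0.001], [0.032, 0.999, -0.0], [-0.001, 0.0, -1.0]]
wrist_force: [1.1, 1.5, -1.4]
gripper_width: 0.41
gripper_force: 30.0
```

Request:
arm_command --pt "0 0 0 -1 -2.2 0 0.5" --pt "0 0 0 -1 -2.2 0 0.5" --pt "0 0 0 -1 -2.2 0 0.5" --pt "0 0 0 -1 -2.2 0 0.5"

```text
time_s: 13.12
tcp_pos: [0.5418, -0.0401, 0.0891]
ee_rot: [[-0.999, 0.033, 0.0], [0.033, 0.999, -0.0], [-0.0, 0.0, -1.0]]
wrist_force: [-0.5, 0.2, -1.0]
gripper_width: 0.407
gripper_force: 30.0
```

Run:
```python
from h import *
s=sense(); print(s["time_s"],s["tcp_pos"],s["gripper_width"],s["gripper_force"],s["wrist_force"])
c=capture("wrist"); cv2.imwrite("pics/w6.png",c["pixels"])
for z in (s["tcp_pos"][2]-.011+.0115,):
    im=rectify(c,z,.4,.68,-.2,.08); n,l,st,ce=cv2.connectedComponentsWithStats(redm(im).astype(np.uint8))
    print([(round(.68-ce[i,1]*.0005,4),round(.08-ce[i,0]*.0005,4),st[i,4]*.25) for i in range(1,n) if st[i,4]>200])
g=grip([*PL,-91.8],gy=.0065); delta(g[0],g[1],.0605,-91.8); print(grip([*PL,-91.8],gy=-.027))
```

```text
13.1167 [ 0.54177114 -0.04014952  0.08909097] 0.4065029112142527 29.998539984226227 [-0.51396464  0.17876427 -0.95150229]
[(np.float64(0.507), np.float64(-0.0396), np.float64(304.25))]
row [0.0, 0.0008, -0.0, -0.209, -0.031, 2.883] rows>= 0.7
(np.float64(0.5104614133652347), np.float64(-0.038965232375015785))
```

Request:
arm_command --pt "0 0 0 -0.28 0 0 0.5" --pt "0 0 0 -0.28 0 1 0.5" --pt "0 0 0 -0.28 0 2 0.5" --pt "0 0 0 -0.28 0 2.6 0.5" --pt "0 0 0 -0.28 0 2.92 0.5" --pt "0 0 0 -0.28 0 2.92 0.5" --pt "0 0 0 -0.28 0 2.92 0.5"

```text
time_s: 13.75
tcp_pos: [0.5453, -0.0402, 0.0604]
ee_rot: [[-0.999, 0.032, 0.002], [0.032, 1.0, -0.0], [-0.002, -0.0, -1.0]]
wrist_force: [0.7, -0.1, -1.3]
gripper_width: 0.409
gripper_force: 30.0
```

Request:
arm_command --pt "0 0 0 0 0 0 -0.2" --pt "0 0 0 0 0 0 -0.2" --pt "0 0 0 0 0 0 -0.2" --pt "0 0 0 0 0 -4 -0.2" --pt "0 0 0 0 0 -8 -0.4" --pt "0 0 0 0 0 -12 -0.4" --pt "0 0 0 0 0 -12 -0.4" --pt "0 0 0 0 0 -12 -0.4"

```text
time_s: 14.42
tcp_pos: [0.5468, -0.04, 0.1841]
ee_rot: [[-0.999, 0.032, 0.01], [0.032, 0.999, 0.001], [-0.01, 0.002, -1.0]]
wrist_force: [-0.6, -0.8, -0.3]
gripper_width: 0.693
gripper_force: 0.0
```

Run:
```python
from h import *
s=sense(); print(s["tcp_pos"],s["joints"].round(0))
c=capture("wrist"); cv2.imwrite("pics/w7.png",c["pixels"])
for z,zz in((.0355,0),(.0475,0),(.0595,0)):
    im=rectify(c,z,.4,.68,-.2,.08); n,l,st,ce=cv2.connectedComponentsWithStats(redm(im).astype(np.uint8))
    print(z,[(round(.68-ce[i,1]*.0005,4),round(.08-ce[i,0]*.0005,4),st[i,4]*.25) for i in range(1,n) if st[i,4]>200])
print(grip([*PL,-91.8],gy=-.027),grip([*PL,88.2],gy=-.027))
c=capture("top")
for b in brackets(c,.015,.34,.729,.019,.387): print(b)
p=[.5915,.2922,63.6]; g=grip(p); delta(g[0],g[1],.17,p[2])
```

```text
[ 0.54676999 -0.03996766  0.18408863] [  13.   17.  -16.    0.  -57. -105.]
0.0355 [(np.float64(0.5982), np.float64(-0.04), np.float64(148.5)), (np.float64(0.5668), np.float64(-0.0979), np.float64(329.5)), (np.float64(0.5149), np.float64(-0.04), np.float64(340.25))]
0.0475 [(np.float64(0.593), np.float64(-0.0399), np.float64(137.75)), (np.float64(0.563), np.float64(-0.0955), np.float64(304.25)), (np.float64(0.5131), np.float64(-0.04), np.float64(313.5))]
0.0595 [(np.float64(0.5879), np.float64(-0.0399), np.float64(124.5)), (np.float64(0.5591), np.float64(-0.093), np.float64(277.75)), (np.float64(0.5114), np.float64(-0.0399), np.float64(286.25))]
(np.float64(0.5104614133652347), np.float64(-0.038965232375015785)) (np.float64(0.5627385866347653), np.float64(-0.09463476762498421))
row [0.0008, 0.0015, 0.4284, -2.044, 31.131, 1.054] rows>= 7.5
```

View pics/w7.png

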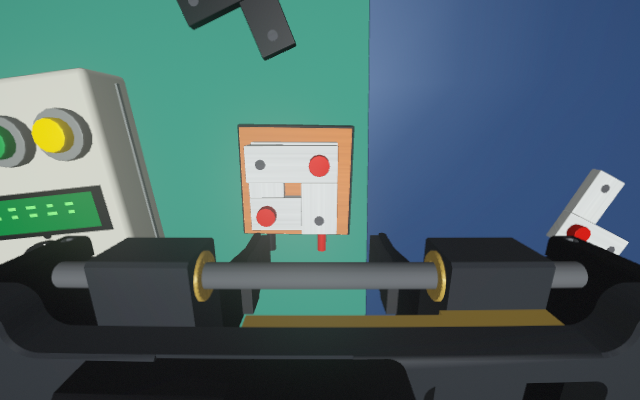

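Three layers are down, with studs within 1 mm of the plan at (319,166) and (266,216). Bracket b is at the right edge, around (580,230).

Request:
arm_command --pt "0 0 0.11 -0.3 3.9 0.1 -0.4" --pt "0 0 0.22 -0.6 7.8 0.2 -0.4" --pt "0 0 0.33 -0.9 11.7 0.4 -0.4" --pt "0 0 0.428 -1.2 15.6 0.6 -0.4" --pt "0 0 0.428 -1.4 19.5 0.8 -0.4" --pt "0 0 0.428 -1.6 23.4 1 -0.4" --pt "0 0 0.428 -1.8 27.3 1 -0.4" --pt "0 0 0.428 -2.04 31.1 1 -0.4"

```text
time_s: 15.18
tcp_pos: [0.5744, 0.2713, 0.1683]
ee_rot: [[-0.896, 0.444, -0.001], [0.444, 0.896, -0.003], [0.0, -0.003, -1.0]]
wrist_force: [1.2, -0.7, -0.5]
gripper_width: 0.7
gripper_force: 0.0
```

Request:
arm_command --pt "0 0 0 0 0 0 -0.4" --pt "0 0 0 0 0 0 -0.4" --pt "0 0 0 0 0 0 -0.4"

```text
time_s: 15.43
tcp_pos: [0.5746, 0.2693, 0.1687]
ee_rot: [[-0.896, 0.444, -0.001], [0.444, 0.896, -0.003], [-0.0, -0.003, -1.0]]
wrist_force: [-0.4, 0.1, -0.7]
gripper_width: 0.699
gripper_force: 0.0
```

Run:
```python
from h import *
s=sense(); print(s["time_s"],s["tcp_pos"],s["gripper_width"],s["joints"].round(0))
c=capture("wrist");cv2.imwrite("pics/w8.png",c["pixels"])
P=brackets(c,.015,.34,.729,.019,.42); print(P)
p=P[0][0]; g=grip(p); delta(g[0],g[1],.0225,p[2])
```

```text
15.4333 [0.57457063 0.26934604 0.16869628] 0.6993413515692867 [  40.   26.   -4.    0.  -60. -156.]
[(array([ 0.5906,  0.293 , 63.5579]), np.float64(0.945), 5360, (np.float64(0.6059), np.float64(0.2554)))]
row [-0.002, 0.0006, 0.0009, 0.175, 0.198, 14.678] rows>= 3.5
```

Request:
arm_command --pt "-0.002 0 0 0.13 0.18 4 -0.4" --pt "-0.002 0 0 0.13 0.18 8 -0.4" --pt "-0.002 0 0 0.13 0.18 12 -0.4" --pt "-0.002 0 0 0.13 0.18 14 -0.4" --pt "-0.002 0 0 0.13 0.18 14.6 -0.4" --pt "-0.002 0 0 0.13 0.18 14.6 -0.4" --pt "-0.002 0 0 0.13 0.18 14.6 -0.4"

```text
time_s: 16.07
tcp_pos: [0.5756, 0.2706, 0.0249]
ee_rot: [[-0.895, 0.445, 0.003], [0.445, 0.895, 0.001], [-0.002, 0.002, -1.0]]
wrist_force: [0.5, 0.0, -0.0]
gripper_width: 0.699
gripper_force: 0.0
```

Request:
arm_command --pt "0 0 0 0 0 0 0.5" --pt "0 0 0 0 0 0 0.5" --pt "0 0 0 0 0 0 0.5" --pt "0 0 0 0 0 0 0.5" --pt "0 0 0 0 0 0 0.5" --pt "0 0 0 0 0 0 0.5"

```text
time_s: 16.57
tcp_pos: [0.5755, 0.272, 0.025]
ee_rot: [[-0.896, 0.444, 0.003], [0.444, 0.896, 0.002], [-0.002, 0.003, -1.0]]
wrist_force: [-0.4, -0.7, 1.1]
gripper_width: 0.411
gripper_force: 30.0
```

Run:
```python
from h import *
s=sense(); print(s["time_s"],s["tcp_pos"],s["gripper_width"],s["gripper_force"],grip([.591,.2926,63.58]))
q=[*PL,88.2]; g2=grip(q); p=s["tcp_pos"].copy(); p[2]=.1; delta(g2[0],g2[1],.1,q[2],(p,s["ee_rot"]))
```

```text
16.5667 [0.57547316 0.27204007 0.02500591] 0.4113252873526313 29.99500036239624 (np.float64(0.574508626515538), np.float64(0.2706447136070607))
row [0.0023, 0.0027, -0.4284, -12.221, -34.753, -0.07] rows>= 8.8
```

Request:
arm_command --pt "0 0 0 0 0 -2 0.5" --pt "0 0 0 0 0 -4 0.5" --pt "0 0 0 0 0 -7.5 0.5" --pt "0 0 0 0 0 -7.5 0.5"

```text
time_s: 16.9
tcp_pos: [0.5785, 0.2741, 0.1062]
ee_rot: [[-0.897, 0.442, 0.013], [0.442, 0.897, 0.007], [-0.009, 0.012, -1.0]]
wrist_force: [1.3, 1.7, -0.3]
gripper_width: 0.411
gripper_force: 30.0
```

Request:
arm_command --pt "0 0 -0.06 -1.3 -3.7 0 0.5" --pt "0 0 -0.12 -2.6 -7.4 0 0.5" --pt "0 0 -0.18 -3.9 -11.1 0 0.5" --pt "0 0 -0.24 -5.2 -14.8 0 0.5" --pt "0 0 -0.3 -6.5 -18.5 0 0.5" --pt "0 0 -0.36 -7.8 -22.2 0 0.5" --pt "0 0 -0.42 -9.1 -25.9 0 0.5" --pt "0 0 -0.428 -10.4 -29.6 0 0.5"

```text
time_s: 17.57
tcp_pos: [0.5362, -0.041, 0.0989]
ee_rot: [[-1.0, 0.029, 0.003], [0.029, 1.0, 0.002], [-0.003, 0.002, -1.0]]
wrist_force: [0.8, 0.1, -2.8]
gripper_width: 0.408
gripper_force: 30.0
```

Run:
```python
from h import *
s=sense(); print(s["time_s"],s["tcp_pos"],s["gripper_width"],s["gripper_force"],s["wrist_force"])
g=grip([*PL,88.2]); delta(g[0],g[1],.1,88.2)
```

```text
17.5667 [ 0.53617665 -0.04099966  0.09888195] 0.40786477647285363 29.99167174100876 [ 0.78986069  0.13516141 -2.78807132]
row [0.002, 0.0028, 0.0021, 0.387, -5.276, -0.123] rows>= 1.3
```

Request:
arm_command --pt "0 0 0 0.2 -2.5 0 0.5" --pt "0 0 0 0.4 -5 0 0.5" --pt "0 0 0 0.4 -5 0 0.5" --pt "0 0 0 0.4 -5 0 0.5" --pt "0 0 0 0.4 -5 0 0.5"

```text
time_s: 17.98
tcp_pos: [0.5314, -0.0891, 0.0988]
ee_rot: [[-0.999, 0.032, 0.003], [0.032, 0.999, 0.002], [-0.003, 0.002, -1.0]]
wrist_force: [0.4, -0.5, -2.8]
gripper_width: 0.408
gripper_force: 30.0
```

Run:
```python
from h import *
s=sense(); print(s["time_s"],s["tcp_pos"],s["gripper_width"],s["gripper_force"],s["wrist_force"])
g=grip([*PL,88.2]); delta(g[0],g[1],.072,88.2)
c=capture("wrist"); cv2.imwrite("pics/w9.png",c["pixels"])
```

```text
17.9833 [ 0.53139658 -0.08907437  0.09880412] 0.40818739367100876 29.990639984607697 [ 0.40566014 -0.52151666 -2.78178352]
row [0.002, 0.003, -0.0009, 0.057, -0.463, 2.679] rows>= 0.7
```

View pics/w9.png

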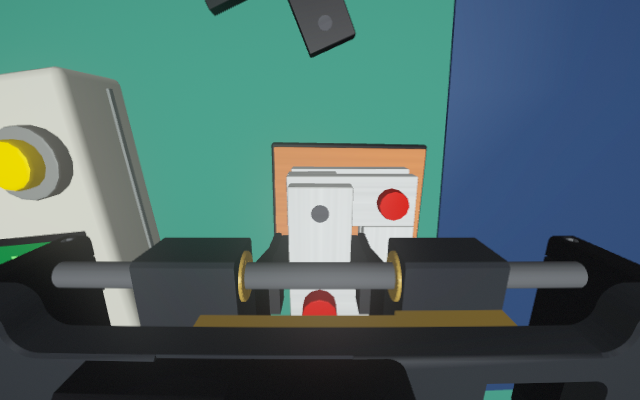

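Request:
arm_command --pt "0.002 0.003 0 0.05 -0.4 0 0.5" --pt "0.002 0.003 0 0.05 -0.4 0.8 0.5" --pt "0.002 0.003 0 0.05 -0.4 1.5 0.5" --pt "0.002 0.003 0 0.05 -0.4 1.5 0.5" --pt "0.002 0.003 0 0.05 -0.4 1.5 0.5"

```text
time_s: 18.45
tcp_pos: [0.5303, -0.0929, 0.083]
ee_rot: [[-1.0, 0.031, -0.002], [0.031, 1.0, -0.0], [0.002, -0.0, -1.0]]
wrist_force: [0.1, 0.1, -1.5]
gripper_width: 0.409
gripper_force: 30.0
```

Run:
```python
from h import *
s=sense(); print(s["tcp_pos"])
g=grip([*PL,88.2],gy=.0045); delta(g[0],g[1],.07,88.2)
```

```text
[ 0.53030634 -0.09293104  0.08301461]
row [-0.0005, -0.0021, 0.0, -0.1, -0.068, 1.301] rows>= 0.3
```

Request:
arm_command --pt "0 -0.001 0 -0.06 -0.05 0.6 0.5" --pt "0 -0.001 0 -0.06 -0.05 1.1 0.5" --pt "0 -0.001 0 -0.06 -0.05 1.3 0.5" --pt "0 -0.001 0 -0.06 -0.05 1.33 0.5" --pt "0 -0.001 0 -0.06 -0.05 1.33 0.5" --pt "0 -0.001 0 -0.06 -0.05 1.33 0.5"

```text
time_s: 18.95
tcp_pos: [0.5315, -0.0937, 0.0708]
ee_rot: [[-0.999, 0.032, 0.001], [0.032, 0.999, -0.0], [-0.001, -0.0, -1.0]]
wrist_force: [-0.7, -0.4, -2.4]
gripper_width: 0.409
gripper_force: 30.0
```

Request:
arm_command --pt "0 0 0 0 0 0 -0.2" --pt "0 0 0 0 0 0 -0.2" --pt "0 0 0 0 0 0 -0.2" --pt "0 0 0 0 0 -4 -0.2" --pt "0 0 0 0 0 -8 -0.4" --pt "0 0 0 0 0 -12 -0.4" --pt "0 0 0 0 0 -12 -0.4" --pt "0 0 0 0 0 -12 -0.4"

```text
time_s: 19.62
tcp_pos: [0.533, -0.0935, 0.1939]
ee_rot: [[-0.999, 0.032, 0.009], [0.032, 0.999, 0.001], [-0.009, 0.001, -1.0]]
wrist_force: [-0.2, 0.5, -1.0]
gripper_width: 0.688
gripper_force: 0.0
```

Run:
```python
from h import *
s=sense(); print(s["tcp_pos"],s["joints"].round(0))
c=capture("wrist"); a=c["pixels"]
for z in(.0595,.0715):
    im=rectify(c,z,.4,.68,-.2,.08); n,l,st,ce=cv2.connectedComponentsWithStats(redm(im).astype(np.uint8))
    print(z,[(round(.68-ce[i,1]*.0005,4),round(.08-ce[i,0]*.0005,4),st[i,4]*.25) for i in range(1,n) if st[i,4]>200])
print(grip([*PL,-91.8],gy=-.027),grip([*PL,88.2],gy=-.027))
b=capture("scene")["pixels"][160:270,250:450]
cv2.imwrite("pics/p1.png",np.hstack([cv2.resize(a[100:260,200:460],(390,240)),cv2.resize(b,(400,220))[:,:].repeat(1,0) if 0 else cv2.resize(b,(400,240))]))
# dial
x,y=.612,-.304; delta(x,y,.24,90-0)
```

```text
[ 0.53295427 -0.09353118  0.19393796] [  7.  16. -16.   0. -58. -99.]
0.0595 [(np.float64(0.5892), np.float64(-0.0486), np.float64(95.75)), (np.float64(0.5662), np.float64(-0.0958), np.float64(342.25)), (np.float64(0.5111), np.float64(-0.0408), np.float64(309.75))]
0.0715 [(np.float64(0.5836), np.float64(-0.0505), np.float64(87.5)), (np.float64(0.5616), np.float64(-0.0956), np.float64(312.5)), (np.float64(0.5089), np.float64(-0.043), np.float64(280.0))]
(np.float64(0.5104614133652347), np.float64(-0.038965232375015785)) (np.float64(0.5627385866347653), np.float64(-0.09463476762498421))
row [0.0003, 0.0004, -0.0323, -8.808, -20.762, -4.976] rows>= 5.5
```

View pics/p1.png

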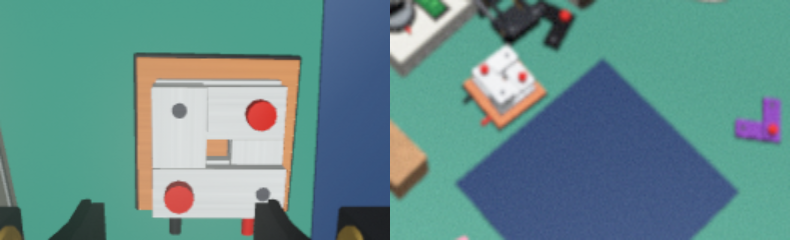

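All four are piled and level. The top studs at (178,197) and (262,115) in the left half are within about 2 mm of the plan. Now I look at the console from above.

Run:
```python
from h import *
delta(.655,-.304,.25,93.9)
```

```text
row [0.0003, 0.0004, -0.1003, -13.106, -20.623, -5.975] rows>= 6.0
```

Request:
arm_command --pt "0 0 0 0 0 -3 -0.4" --pt "0 0 -0.03 -2.6 -4 -4 0" --pt "0 0 -0.06 -4.7 -7.5 -5.5 0" --pt "0 0 -0.1 -6.8 -11 -6 0" --pt "0 0 -0.1 -8.9 -14.5 -6 0" --pt "0 0 -0.1 -11 -18 -6 0" --pt "0 0 -0.1 -13.1 -20.6 -6 0" --pt "0 0 -0.1 -13.1 -20.6 -6 0"

```text
time_s: 20.38
tcp_pos: [0.6572, -0.3091, 0.2439]
ee_rot: [[-0.998, -0.063, -0.006], [-0.063, 0.998, 0.0], [0.006, 0.001, -1.0]]
wrist_force: [-0.3, 0.9, -1.6]
gripper_width: 0.502
gripper_force: 0.0
```

Request:
arm_command --pt "0 0 0 0 0 0 0" --pt "0 0 0 0 0 0 0" --pt "0 0 0 0 0 0 0"

```text
time_s: 20.63
tcp_pos: [0.6551, -0.3028, 0.2503]
ee_rot: [[-0.998, -0.069, -0.001], [-0.069, 0.998, 0.0], [0.0, 0.0, -1.0]]
wrist_force: [-0.4, -0.0, 0.2]
gripper_width: 0.504
gripper_force: 0.0
```

Run:
```python
from h import *
s=sense(); print(s["time_s"],s["tcp_pos"],s["ee_rot"][:,1],s["joints"].round(0))
c=capture("wrist"); np.save("wc.npy",c,allow_pickle=True)
cv2.imwrite("pics/w10.png",c["pixels"])
im=rectify(c,.078,.43,.53,-.42,-.22); H=cv2.cvtColor(im,cv2.COLOR_BGR2HSV)
for n,a,b in(("y",20,35),("g",50,80),("b",100,125)):
    m=(H[...,0]>=a)&(H[...,0]<=b)&(H[...,1]>120)&(H[...,2]>90); m=cv2.morphologyEx(m.astype(np.uint8),cv2.MORPH_OPEN,np.ones((9,9)))
    k,l,st,ce=cv2.connectedComponentsWithStats(m)
    for i in range(1,k): print(n,(.53-ce[i,1]*.0005).round(4),(-.22-ce[i,0]*.0005).round(4),st[i,4]*.25)
r=rectify(c,.06,.54,.68,-.38,-.22,.00025); cv2.imwrite("pics/d1.png",r)
```

```text
20.6333 [ 0.65505443 -0.30279179  0.25025763] [-6.89545911e-02  9.97619763e-01  2.70804711e-04] [-12.  32.  17.  -0. -76. -74.]
y 0.476 -0.2669 685.25
g 0.4789 -0.3217 613.25
b 0.4834 -0.3762 668.25
```

View pics/d1.png

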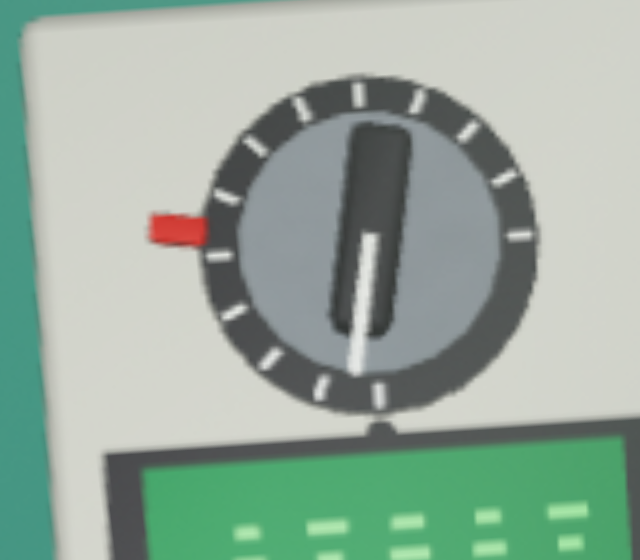

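The dial axis is at (369,243) in this plane view, and the ring and key geometry agree. The white line points slightly clockwise of zero, to (357,374). The red flag is at (179,230), left of the dial.

```bash
cat >> h.py <<'E'
def dialinfo(c,ax=(.619,-.3123),yaw=3.9):
    A=np.array(ax); ang=lambda v:(np.degrees(np.arctan2(-(v[1]),-(v[0])))) # from -x, ccw+
    im=rectify(c,.0645,.54,.70,-.40,-.22,.00025); v,u=np.nonzero(redm(im)); F=np.array([.70-v.mean()*.00025,-.22-u.mean()*.00025])-A
    fa=(yaw-ang(F)); im=rectify(c,.075,.54,.70,-.40,-.22,.00025); H=cv2.cvtColor(im,cv2.COLOR_BGR2HSV)
    X=.70-np.arange(im.shape[0])[:,None]*.00025-A[0]; Y=-.22-np.arange(im.shape[1])[None]*.00025-A[1]; r=np.hypot(X,Y)
    m=(H[...,2]>190)&(H[...,1]<40)&(r>.022)&(r<.0315); n,l,st,ce=cv2.connectedComponentsWithStats(m.astype(np.uint8)); out=[]
    for i in range(1,n):
        if st[i,4]>60: 
            d=np.array([.70-ce[i,1]*.00025,-.22-ce[i,0]*.00025])-A; out.append((round((yaw-ang(d))%360,1),round(np.hypot(*d),4),st[i,4]))
    print("flag",fa.round(1),"deg r",np.hypot(*F).round(4),"line",out)
E
python3 - <<'E'
from h import *
c=np.load("wc.npy",allow_pickle=True).item(); dialinfo(c)
im=rectify(c,.06,.54,.70,-.40,-.22,.00025)
g=cv2.GaussianBlur(cv2.cvtColor(im,cv2.COLOR_BGR2GRAY),(5,5),1); m=(g<90).astype(np.uint8); n,l,st,ce=cv2.connectedComponentsWithStats(m)
for i in range(1,n):
    if st[i,4]>3000: p=np.argwhere(l==i)[:,::-1].astype(np.float32); (u,v),r=cv2.minEnclosingCircle(p); print(.70-v*.00025,-.22-u*.00025,r*.00025)
for z in(.06,.065,.07): print(z,toworld(c,topix(c,[[.68-375*.00025,-.22-357*.00025,.06]]),z))
delta(.619,-.3123,.16,89.5)
E
```

```text
flag 97.6 deg r 0.047 line [(np.float64(10.6), np.float64(0.0271), np.int32(505))]
0.6225796661376952 -0.3121547927856445 0.026685707092285158
0.5988749999999999 -0.3355 0.026858739852905274
0.5532142028808593 -0.3166414947509766 0.07080549621582032
0.06 [[ 0.58625 -0.30925  0.06   ]]
0.065 [[ 0.58620885 -0.30923902  0.065     ]]
0.07 [[ 0.5861677  -0.30922803  0.07      ]]
row [-0.0001, 0.0008, 0.0781, 3.685, -0.716, 9.107] rows>= 2.4
```

Request:
arm_command --pt "0 0 -0.123 1 -0.2 0 0" --pt "0 0 -0.246 2 -0.4 0 0" --pt "0 0 -0.369 3.68 -0.7 0 0" --pt "0 0 -0.492 3.68 -0.7 0 0" --pt "0 0 -0.615 3.68 -0.7 0 0" --pt "0 0 -0.738 3.68 -0.7 0 0" --pt "0 0 -0.861 3.68 -0.7 0 0" --pt "0 0 -0.985 3.68 -0.7 0 0"

```text
time_s: 21.35
tcp_pos: [0.619, -0.3119, 0.2522]
ee_rot: [[-0.488, -0.873, 0.003], [-0.873, 0.488, -0.0], [-0.001, -0.002, -1.0]]
wrist_force: [0.1, 0.0, -0.3]
gripper_width: 0.499
gripper_force: 0.0
```

Request:
arm_command --pt "0 0 -0.123 0 0 0 0" --pt "0 0 -0.246 0 0 0 0" --pt "0 0 -0.369 0 0 0 0" --pt "0 0 -0.492 0 0 0 0" --pt "0 0 -0.615 0 0 0 0" --pt "0 0 -0.738 0 0 0 0" --pt "0 0 -0.861 0 0 0 0" --pt "0 0 -0.985 0 0 0 0"

```text
time_s: 22.02
tcp_pos: [0.6191, -0.3118, 0.2522]
ee_rot: [[0.457, -0.889, 0.003], [-0.889, -0.457, -0.0], [0.002, -0.002, -1.0]]
wrist_force: [-0.2, 0.1, -0.6]
gripper_width: 0.496
gripper_force: 0.0
```

Request:
arm_command --pt "0 0 -0.123 0 0 2 0" --pt "0 0 -0.246 0 0 4 0" --pt "0 0 -0.369 0 0 6 0" --pt "0 0 -0.492 0 0 8 0" --pt "0 0 -0.615 0 0 8 0" --pt "0 0 -0.738 0 0 8 0" --pt "0 0 -0.861 0 0 8 0" --pt "0 0 -0.985 0 0 8 0"

```text
time_s: 22.68
tcp_pos: [0.6193, -0.3119, 0.172]
ee_rot: [[0.994, -0.11, 0.002], [-0.11, -0.994, -0.001], [0.002, 0.0, -1.0]]
wrist_force: [-0.2, 0.5, 0.1]
gripper_width: 0.502
gripper_force: 0.0
```

Request:
arm_command --pt "0 0 0 0 0 0 0" --pt "0 0 0 0 0 0 0" --pt "0 0 0 0 0 0 0"

```text
time_s: 22.93
tcp_pos: [0.6194, -0.3126, 0.1716]
ee_rot: [[0.993, -0.12, 0.002], [-0.12, -0.993, -0.0], [0.002, 0.0, -1.0]]
wrist_force: [0.4, 0.1, 0.2]
gripper_width: 0.499
gripper_force: 0.0
```

Run:
```python
from h import *
s=sense(); print(s["time_s"],s["tcp_pos"],s["ee_rot"][:,1],s["joints"].round(1),s["gripper_width"])
delta(.619,-.3123,.097,83.3); dialinfo(capture("wrist"))
```

```text
22.9333 [ 0.61943882 -0.31259349  0.17162913] [-1.19996609e-01 -9.92774291e-01  1.44016180e-04] [-13.5  31.5   5.7  -0.  -64.1  96.6] 0.4993178988004192
row [0.0001, -0.002, -0.0033, -0.062, -0.025, 7.463] rows>= 1.8
flag 96.6 deg r 0.0475 line [(np.float64(11.1), np.float64(0.0267), np.int32(448))]
```

Request:
arm_command --pt "0 0 0 0 0 2.5 0" --pt "0 0 0 0 0 5 0" --pt "0 0 0 0 0 7 0" --pt "0 0 0 0 0 7.45 0" --pt "0 0 0 0 0 7.45 0"

```text
time_s: 23.4
tcp_pos: [0.619, -0.313, 0.0954]
ee_rot: [[0.993, -0.119, -0.001], [-0.119, -0.993, 0.0], [-0.001, -0.0, -1.0]]
wrist_force: [-0.5, 0.1, 0.4]
gripper_width: 0.5
gripper_force: 0.0
```

Request:
arm_command --pt "0 0 0 0 0 0 1" --pt "0 0 0 0 0 0 1" --pt "0 0 0 0 0 0 1" --pt "0 0 0 0 0 0 1" --pt "0 0 0 0 0 0 1" --pt "0 0 0 0 0 0 1"

```text
time_s: 23.9
tcp_pos: [0.6201, -0.3118, 0.097]
ee_rot: [[0.993, -0.119, 0.002], [-0.119, -0.993, 0.002], [0.002, -0.002, -1.0]]
wrist_force: [0.4, 3.6, 2.5]
gripper_width: 0.157
gripper_force: 30.0
```

Run:
```python
from h import *
s=sense(); y=-s["ee_rot"][:,1]; print(s["time_s"],s["tcp_pos"],np.degrees(np.arctan2(y[1],y[0])),s["gripper_width"]*87,s["gripper_force"],s["wrist_force"],s["moment"])
```

```text
23.9 [ 0.62005319 -0.31184889  0.09701357] 83.19129313676616 13.631854263183701 29.99979673884809 [0.43092854 3.63778749 2.51153619] [ 1.08568565  0.03410796 -0.02274879]
```

Request:
arm_command --pt "0 0 0.1 0 0 0 1" --pt "0 0 0.2 0 0 0 1" --pt "0 0 0.3 0 0 0 1" --pt "0 0 0.4 0 0 0 1" --pt "0 0 0.5 0 0 0 1" --pt "0 0 0.6 0 0 0 1" --pt "0 0 0.7 0 0 0 1" --pt "0 0 0.8 0 0 0 1"

```text
time_s: 24.57
tcp_pos: [0.6191, -0.3134, 0.097]
ee_rot: [[0.603, -0.797, 0.0], [-0.797, -0.603, -0.001], [0.001, 0.0, -1.0]]
wrist_force: [-2.0, 0.3, 2.2]
gripper_width: 0.162
gripper_force: 30.0
```

Request:
arm_command --pt "0 0 0.1 0 0 0 1" --pt "0 0 0.2 0 0 0 1" --pt "0 0 0.3 0 0 0 1" --pt "0 0 0.4 0 0 0 1" --pt "0 0 0.5 0 0 0 1" --pt "0 0 0.6 0 0 0 1" --pt "0 0 0.7 0 0 0 1" --pt "0 0 0.707 0 0 0 1"

```text
time_s: 25.23
tcp_pos: [0.6176, -0.3139, 0.097]
ee_rot: [[-0.058, -0.998, -0.003], [-0.998, 0.058, -0.0], [0.0, 0.003, -1.0]]
wrist_force: [-5.3, -0.5, 4.0]
gripper_width: 0.156
gripper_force: 30.0
```

Request:
arm_command --pt "0 0 0 0 0 0 1" --pt "0 0 0 0 0 0 0" --pt "0 0 0 0 0 0 0" --pt "0 0 0 0 0 0 0" --pt "0 0 0 0 0 -4 0" --pt "0 0 0 0 0 -8 0" --pt "0 0 0 0 0 -11 0" --pt "0 0 0 0 0 -11 0"

```text
time_s: 25.9
tcp_pos: [0.6235, -0.3148, 0.2155]
ee_rot: [[-0.053, -0.998, 0.016], [-0.999, 0.053, -0.007], [0.006, -0.017, -1.0]]
wrist_force: [0.3, -0.3, 1.4]
gripper_width: 0.493
gripper_force: 0.0
```

Run:
```python
from h import *
s=sense(); y=s["ee_rot"][:,1]; print(s["time_s"],s["tcp_pos"],np.degrees(np.arctan2(y[1],y[0])),s["gripper_width"],s["joints"].round(0))
c=capture("wrist"); cv2.imwrite("pics/w11.png",c["pixels"]); dialinfo(c); dialinfo(capture("top"))
cv2.imwrite("pics/d2.png",rectify(c,.0675,.54,.68,-.38,-.22,.00025))
```

```text
25.9 [ 0.62353588 -0.31479933  0.21552631] 176.9869353442492 0.4928264533539387 [-13.  30.   9.   0. -68.  10.]
flag 98.1 deg r 0.0498 line [(np.float64(94.4), np.float64(0.0267), np.int32(401))]
flag nan deg r nan line [(np.float64(96.4), np.float64(0.0274), np.int32(136))]h.py:66: RuntimeWarning: Mean of empty slice.
  im=rectify(c,.0645,.54,.70,-.40,-.22,.00025); v,u=np.nonzero(redm(im)); F=np.array([.70-v.mean()*.00025,-.22-u.mean()*.00025])-A
  ret = ret.dtype.type(ret / rcount)
```

View pics/d2.png

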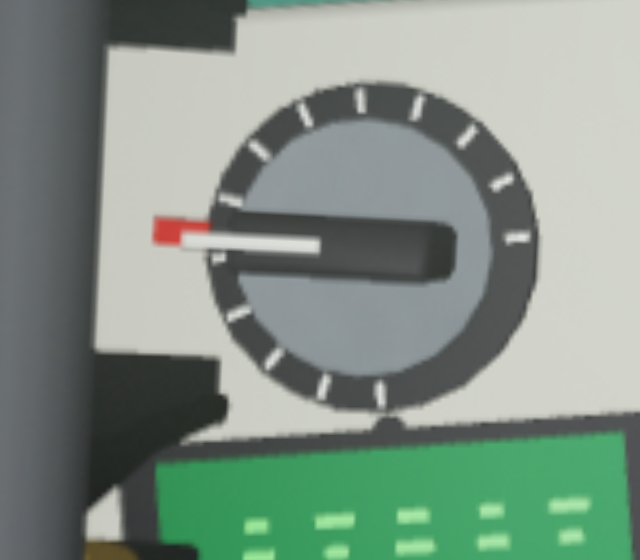

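Run:
```python
from h import *
from scipy.optimize import least_squares
c=np.load("wc.npy",allow_pickle=True).item(); K,R,t,d=cam(c); print("cam",-R.T@t)
im=rectify(c,.06,.54,.68,-.38,-.22,.00025)
# outer ring edge: radial rays, dark->light transition
g=cv2.cvtColor(im,cv2.COLOR_BGR2GRAY).astype(float); pts=[]
for a in np.radians(np.arange(0,360,3)):
    rr=np.arange(150,190,.5); u=369+rr*np.sin(a); v=243+rr*np.cos(a); q=cv2.remap(g.astype(np.float32),u.astype(np.float32)[None],v.astype(np.float32)[None],1)[0]
    k=np.diff(q); i=k.argmax()
    if q[max(i-6,0)]<110 and q[min(i+6,len(q)-1)]>180: pts.append((u[i],v[i]))
pts=np.array(pts); e=cv2.fitEllipse(pts.astype(np.float32)); r=least_squares(lambda x:np.hypot(pts[:,0]-x[0],pts[:,1]-x[1])-x[2],[369,243,168],loss="soft_l1").x
print(len(pts),e,r); A=np.array([.68-r[1]*.00025,-.22-r[0]*.00025]); print("axis",A)
for z in(.06,.0645,.069):
    rz=rectify(c,z,.54,.68,-.38,-.22,.00025); v,u=np.nonzero(redm(rz)); F=np.array([.68-v.mean()*.00025,-.22-u.mean()*.00025]); D=F-A
    print(z,F,np.hypot(*D),3.9-np.degrees(np.arctan2(-D[1],-D[0])), "box v",v.min(),v.max(),"u",u.min(),u.max())
h=np.array([[.476,-.2669],[.4789,-.3217],[.4834,-.3762]]); D=h[0]-h[2]; print("yaw",np.degrees(np.arctan2(-D[0],D[1])))
dd=toworld(c,topix(c,[[.68-374*.00025,-.22-357*.00025,.06]]),.106)-np.r_[A,.106]; print(dd,np.hypot(*dd[0,:2]))
```

```text
cam [ 0.58350963 -0.30851859  0.39298068]
68 ((368.8067626953125, 244.95550537109375), (338.0094909667969, 338.4703369140625), 158.62477111816406) [368.76255082 244.92918136 169.12696134]
axis [ 0.6187677  -0.31219064]
0.06 [ 0.62254259 -0.2648165 ] 0.047524297937382776 98.45583989161192 box v 215 245 u 151 208
0.0645 [ 0.62200114 -0.26540003] 0.04690219439096711 97.85310612889688 box v 217 247 u 153 210
0.069 [ 0.6214839  -0.26598954] 0.046280870395880705 97.26458407837694 box v 220 249 u 156 212
yaw 3.8732179459408806
[[-3.26808128e-02  3.04167854e-03 -1.38777878e-17]] 0.03282205563191857
```

Close, but the line is about 1.2° short of the flag: line about 96.6°, flag 97.85°. I make one small correction.

Request:
arm_command --pt "0 0 0 0 0 4 0" --pt "0 0 0 0 0 8 0" --pt "0 0 0 0 0 10.5 0" --pt "0 0 0 0 0 11 0" --pt "0 0 0 0 0 11 0" --pt "0 0 0 0 0 11 0"

```text
time_s: 26.5
tcp_pos: [0.619, -0.3128, 0.0946]
ee_rot: [[-0.054, -0.999, -0.001], [-0.999, 0.054, 0.001], [-0.001, 0.001, -1.0]]
wrist_force: [0.0, -0.0, 0.3]
gripper_width: 0.498
gripper_force: 0.0
```

Request:
arm_command --pt "0 0 0 0 0 0 1" --pt "0 0 0 0 0 0 1" --pt "0 0 0 0 0 0 1" --pt "0 0 0 0 0 0 1" --pt "0 0 0 0 0 0 1" --pt "0 0 0.021 0 0 0 1" --pt "0 0 0.021 0 0 0 1" --pt "0 0 0.021 0 0 0 1"

```text
time_s: 27.17
tcp_pos: [0.6176, -0.3132, 0.0963]
ee_rot: [[-0.076, -0.997, -0.003], [-0.997, 0.076, 0.001], [-0.001, 0.003, -1.0]]
wrist_force: [-5.6, 0.8, 3.2]
gripper_width: 0.16
gripper_force: 30.0
```

Request:
arm_command --pt "0 0 0 0 0 0 0" --pt "0 0 0 0 0 0 0" --pt "0 0 0 0 0 0 0" --pt "0 0 0 0 0 -4 0" --pt "0 0 0 0 0 -8 0" --pt "0 0 0 0 0 -11 0" --pt "0 0 0 0 0 -11 0" --pt "0 0 0 0 0 -11 0"

```text
time_s: 27.83
tcp_pos: [0.6213, -0.3135, 0.2096]
ee_rot: [[-0.075, -0.997, 0.009], [-0.997, 0.075, -0.002], [0.001, -0.009, -1.0]]
wrist_force: [0.5, 0.4, -0.1]
gripper_width: 0.493
gripper_force: 0.0
```

Run:
```python
from h import *
s=sense(); y=s["ee_rot"][:,1]; print(s["time_s"],s["tcp_pos"],np.degrees(np.arctan2(y[1],y[0])),s["gripper_width"],s["joints"].round(0))
c=capture("wrist"); im=rectify(c,.106,.54,.68,-.38,-.22,.00025); H=cv2.cvtColor(im,cv2.COLOR_BGR2HSV)
# line pixels: white thin component near the bar
for th in(185,):
  m=((H[...,2]>th)&(H[...,1]<40)).astype(np.uint8); n,l,st,ce=cv2.connectedComponentsWithStats(m)
  for i in range(1,n):
    if 600<st[i,4]<6000:
        p=np.argwhere(l==i)[:,::-1].astype(np.float32); print(st[i],cv2.minAreaRect(p), cv2.fitLine(p,2,0,.01,.01).ravel())
k=.479,-.3219; delta(k[0],k[1],.12,90)
```

```text
27.8333 [ 0.62127361 -0.31350049  0.2095905 ] 175.6782133338885 0.49297408438078133 [-14.  30.   9.  -0. -68.   9.]
[ 248  234  117   18 1131] ((306.01153564453125, 242.35244750976562), (116.66014862060547, 11.20024585723877), 4.467159271240234) [9.9687839e-01 7.8952648e-02 3.0742706e+02 2.4255702e+02]
[162 462  31  44 921] ((177.0, 483.5), (43.0, 30.0), 90.0) [ 3.8658857e-01 -9.2225230e-01  1.7870901e+02  4.8729532e+02]
[ 436  545  204   15 1635] ((537.5, 552.0), (14.0, 203.0), 90.0) [ 9.9936634e-01 -3.5594355e-02  5.6806055e+02  5.5440247e+02]
row [-0.0029, 0.0029, 1.495, 1.955, 14.03, 8.649] rows>= 12.0
```

The line's end is now about 0.5 mm from the flag mark. Next come the keys, with the fingers shut.

Request:
arm_command --pt "0 0 0 0.3 3.5 0 1" --pt "0 0 0 0.8 7 0 1" --pt "0 0 0 1.5 10.5 2 1" --pt "0 0 0 1.9 14 5 1" --pt "0 0 0 1.9 14 8 1" --pt "0 0 0 1.9 14 8 1" --pt "0 0 0 1.9 14 8 1" --pt "0 0 0 1.9 14 8 1"

```text
time_s: 28.55
tcp_pos: [0.4803, -0.3222, 0.127]
ee_rot: [[-0.074, -0.997, 0.003], [-0.997, 0.074, -0.002], [0.001, -0.003, -1.0]]
wrist_force: [0.4, -0.4, 0.5]
gripper_width: 0.029
gripper_force: 0.0
```

Run:
```python
from h import *
s=sense(); print(s["time_s"],s["tcp_pos"],s["gripper_width"],s["wrist_force"]); a=175.7
f=delta(.4787,-.322,.0975,a); y=(np.array([.4787,-.322,.12]),f[1]); delta(.4755,-.267,.12,a,y); delta(.483,-.3765,.12,a,(np.array([.4755,-.267,.12]),f[1]))
```

```text
28.55 [ 0.48031596 -0.32218529  0.12696405] 0.029428802522637684 [ 0.35528232 -0.36687857  0.54988898]
row [-0.0027, -0.0015, 0.0006, -0.011, 0.17, 2.946] rows>= 0.7
row [0.0, 0.0, 0.0, -5.461, 0.731, 0.0] rows>= 1.3
row [0.0, 0.0, 0.0, 10.863, -1.569, 0.0] rows>= 2.6
```

Request:
arm_command --pt "0 0 0 0 0.15 2.5 1" --pt "0 0 0 0 0.15 3 1" --pt "0 0 0 0 0.15 3.3 1" --pt "0 0 0 0 0.15 3.6 1" --pt "0 0 0 0 0.15 3.75 1" --pt "0 0 0 0 0.15 3.75 1" --pt "0 0 0 0 0.15 3.75 1"

```text
time_s: 29.13
tcp_pos: [0.479, -0.3217, 0.0951]
ee_rot: [[-0.073, -0.997, 0.004], [-0.997, 0.073, -0.003], [0.002, -0.005, -1.0]]
wrist_force: [-6.2, 8.0, 24.6]
gripper_width: 0.004
gripper_force: 12.4
```

Run:
```python
from h import *
s=sense(); print(s["time_s"],s["tcp_pos"],s["wrist_force"],s["moment"])
```

```text
29.1333 [ 0.4790357  -0.32170534  0.09507239] [-6.20893431  8.03064102 24.56968695] [ 2.37284751  1.97312312 -0.03083895]
```

Force is 25 N with the tip at z = 0.076, higher than a fully pressed key should put it. I back off in steps to read the force profile.

Request:
arm_command --pt "0 0 0 0 0 -0.3 1" --pt "0 0 0 0 0 -0.3 1" --pt "0 0 0 0 0 -0.3 1"

```text
time_s: 29.38
tcp_pos: [0.4791, -0.3217, 0.0954]
ee_rot: [[-0.074, -0.997, 0.005], [-0.997, 0.074, -0.002], [0.002, -0.005, -1.0]]
wrist_force: [-1.5, 3.6, 9.5]
gripper_width: 0.007
gripper_force: 5.1
```

Request:
arm_command --pt "0 0 0 0 0 -0.2 1" --pt "0 0 0 0 0 -0.2 1" --pt "0 0 0 0 0 -0.2 1"

```text
time_s: 29.63
tcp_pos: [0.479, -0.3217, 0.0958]
ee_rot: [[-0.075, -0.997, 0.005], [-0.997, 0.075, -0.002], [0.001, -0.005, -1.0]]
wrist_force: [0.7, 1.9, 4.3]
gripper_width: 0.0
gripper_force: 2.3
```

Request:
arm_command --pt "0 0 0 0 0 -0.2 1" --pt "0 0 0 0 0 -0.2 1" --pt "0 0 0 0 0 -0.2 1"

```text
time_s: 29.88
tcp_pos: [0.4786, -0.3219, 0.0966]
ee_rot: [[-0.075, -0.997, 0.004], [-0.997, 0.075, -0.002], [0.001, -0.004, -1.0]]
wrist_force: [2.4, 0.7, 4.9]
gripper_width: 0.008
gripper_force: 2.1
```

Request:
arm_command --pt "0 0 0 0 0 -0.3 1" --pt "0 0 0 0 0 -0.3 1" --pt "0 0 0 0 0 -0.3 1"

```text
time_s: 30.13
tcp_pos: [0.4771, -0.3218, 0.0987]
ee_rot: [[-0.076, -0.997, 0.001], [-0.997, 0.076, -0.001], [0.0, -0.001, -1.0]]
wrist_force: [2.0, -0.8, 2.8]
gripper_width: 0.004
gripper_force: 1.4
```

The force stays under 5 N above z of about 0.0955 and climbs steeply below it, so that is the stop: the shut fingers reach about 4 mm further. Green was fully down. Next is yellow.

Request:
arm_command --pt "0 0 0 0 0 -1.3 1" --pt "0 0 0 0 0 -2.6 1" --pt "0 0 0 -2.7 0.4 -2.6 1" --pt "0 0 0 -5.46 0.7 -2.6 1" --pt "0 0 0 -5.46 0.7 -2.6 1" --pt "0 0 0 -5.46 0.7 -2.6 1"

```text
time_s: 30.63
tcp_pos: [0.4725, -0.2654, 0.1237]
ee_rot: [[-0.074, -0.997, -0.003], [-0.997, 0.074, 0.001], [-0.001, 0.003, -1.0]]
wrist_force: [-0.3, 0.1, 0.0]
gripper_width: 0.007
gripper_force: 0.0
```

Request:
arm_command --pt "0 0 0 0 0 1.5 1" --pt "0 0 0 0 0 2.5 1" --pt "0 0 0 0 0 3 1" --pt "0 0 0 0 0 3.4 1" --pt "0 0 0 0 0 3.5 1" --pt "0 0 0 0 0 3.5 1" --pt "0 0 0 0 0 3.5 1"

```text
time_s: 31.22
tcp_pos: [0.4736, -0.267, 0.0948]
ee_rot: [[-0.074, -0.997, -0.0], [-0.997, 0.074, -0.001], [0.001, 0.0, -1.0]]
wrist_force: [-9.9, 9.6, 35.2]
gripper_width: 0.007
gripper_force: 17.5
```

Request:
arm_command --pt "0 0 0 0 0 -1.7 1" --pt "0 0 0 0 0 -3.5 1" --pt "0 0 0 3.6 -0.5 -3.5 1" --pt "0 0 0 7.3 -1 -3.5 1" --pt "0 0 0 10.86 -1.7 -3.5 1" --pt "0 0 0 10.86 -1.7 -3.5 1" --pt "0 0 0 10.86 -1.7 -3.5 1" --pt "0 0 0 10.86 -1.7 -3.5 1"

```text
time_s: 31.88
tcp_pos: [0.4817, -0.3761, 0.1234]
ee_rot: [[-0.077, -0.997, -0.002], [-0.997, 0.077, 0.001], [-0.001, 0.002, -1.0]]
wrist_force: [-0.1, -0.3, -0.3]
gripper_width: 0.005
gripper_force: 0.0
```

Request:
arm_command --pt "0 0 0 0 0 1.5 1" --pt "0 0 0 0 0 2.5 1" --pt "0 0 0 0 0 3 1" --pt "0 0 0 0 0 3.3 1" --pt "0 0 0 0 0 3.4 1" --pt "0 0 0 0 0 3.4 1" --pt "0 0 0 0 0 3.4 1"

```text
time_s: 32.47
tcp_pos: [0.4827, -0.3751, 0.0951]
ee_rot: [[-0.073, -0.997, 0.0], [-0.997, 0.073, -0.001], [0.001, -0.0, -1.0]]
wrist_force: [-4.5, 5.8, 21.2]
gripper_width: 0.004
gripper_force: 10.7
```

Request:
arm_command --pt "0 0 0 0 0 -2 1" --pt "0 0 0 0 0 -4 1" --pt "0 0 0 0 0 -8 0" --pt "0 0 0 0 0 -11 0" --pt "0 0 0 0 0 -11 0" --pt "0 0 0 0 0 -11 0"

```text
time_s: 32.97
tcp_pos: [0.4836, -0.3756, 0.2028]
ee_rot: [[-0.075, -0.997, 0.005], [-0.997, 0.075, -0.002], [0.001, -0.005, -1.0]]
wrist_force: [0.4, -0.5, 0.4]
gripper_width: 0.225
gripper_force: 0.0
```

Run:
```python
from h import *
s=sense(); print(s["time_s"],s["tcp_pos"],s["gripper_width"],s["joints"].round(0)); delta(.6188,-.3125,.2,175.6)
```

```text
32.9667 [ 0.48361008 -0.37559806  0.20284772] 0.22500793063682864 [-23.  22.  -5.  -0. -63.  18.]
row [-0.005, -0.0012, 0.0022, -7.301, -13.009, 0.341] rows>= 3.6
```

Request:
arm_command --pt "0 0 0 -1.8 -3.3 0 0" --pt "0 0 0 -3.6 -6.6 0 0" --pt "0 0 0 -5.4 -9.9 0 0" --pt "0 0 0.002 -7.3 -13 0 0" --pt "0 0 0.002 -7.3 -13 0 0" --pt "0 0 0.002 -7.3 -13 0 0" --pt "0 0 0.002 -7.3 -13 0 0" --pt "0 0 0.002 -7.3 -13 0 0"

```text
time_s: 33.63
tcp_pos: [0.6167, -0.3132, 0.1999]
ee_rot: [[-0.078, -0.997, -0.001], [-0.997, 0.078, 0.0], [-0.0, 0.001, -1.0]]
wrist_force: [-0.1, -0.5, -0.1]
gripper_width: 0.502
gripper_force: 0.0
```

Run:
```python
from h import *
s=sense(); print(s["time_s"],s["tcp_pos"],s["gripper_width"],s["joints"].round(0)); delta(.6188,-.3125,.097,175.6)
```

```text
33.6333 [ 0.61668622 -0.31320896  0.19989174] 0.5024412497265661 [-14.  30.   8.  -0. -68.   9.]
row [0.0012, 0.0004, -0.0014, -0.083, -0.218, 10.289] rows>= 2.5
```

Request:
arm_command --pt "0 0 0 -0.07 -0.2 4 0" --pt "0 0 0 -0.07 -0.2 8 0" --pt "0 0 0 -0.07 -0.2 9.8 0" --pt "0 0 0 -0.07 -0.2 10.25 0" --pt "0 0 0 -0.07 -0.2 10.25 0" --pt "0 0 0 -0.07 -0.2 10.25 0"

```text
time_s: 34.13
tcp_pos: [0.6206, -0.3136, 0.1001]
ee_rot: [[-0.078, -0.997, 0.004], [-0.997, 0.078, -0.002], [0.001, -0.004, -1.0]]
wrist_force: [0.6, -0.4, 1.0]
gripper_width: 0.504
gripper_force: 0.0
```

Request:
arm_command --pt "0 0 0 0 0 0 1" --pt "0 0 0 0 0 0 1" --pt "0 0 0 0 0 0 1" --pt "0 0 0 0 0 0 1" --pt "0 0 0 0 0 0 1" --pt "0 0 0 0 0 0 1"

```text
time_s: 34.63
tcp_pos: [0.6177, -0.3124, 0.0987]
ee_rot: [[-0.078, -0.997, -0.005], [-0.997, 0.078, 0.001], [-0.0, 0.005, -1.0]]
wrist_force: [-5.9, 0.8, 4.2]
gripper_width: 0.16
gripper_force: 30.0
```

Request:
arm_command --pt "0 0 -0.1 0 0 0 1" --pt "0 0 -0.2 0 0 0 1" --pt "0 0 -0.3 0 0 0 1" --pt "0 0 -0.4 0 0 0 1" --pt "0 0 -0.5 0 0 0 1" --pt "0 0 -0.6 0 0 0 1" --pt "0 0 -0.7 0 0 0 1" --pt "0 0 -0.8 0 0 0 1"

```text
time_s: 35.3
tcp_pos: [0.6184, -0.3123, 0.0987]
ee_rot: [[0.665, -0.747, -0.003], [-0.747, -0.665, 0.001], [-0.003, 0.002, -1.0]]
wrist_force: [-4.2, 1.9, 4.5]
gripper_width: 0.157
gripper_force: 30.0
```

Request:
arm_command --pt "0 0 -0.1 0 0 0 1" --pt "0 0 -0.2 0 0 0 1" --pt "0 0 -0.3 0 0 0 1" --pt "0 0 -0.4 0 0 0 1" --pt "0 0 -0.5 0 0 0 1" --pt "0 0 -0.6 0 0 0 1" --pt "0 0 -0.7 0 0 0 1" --pt "0 0 -0.8 0 0 0 1"

```text
time_s: 35.97
tcp_pos: [0.6187, -0.3116, 0.0987]
ee_rot: [[0.999, -0.044, -0.002], [-0.044, -0.999, 0.002], [-0.002, -0.001, -1.0]]
wrist_force: [-3.4, 3.4, 3.6]
gripper_width: 0.152
gripper_force: 30.0
```

Run:
```python
from h import *
s=sense(); y=-s["ee_rot"][:,1]; a=np.degrees(np.arctan2(y[1],y[0])); print(s["time_s"],s["tcp_pos"],a,93.87-a,s["gripper_width"],s["wrist_force"],s["moment"])
```

```text
35.9667 [ 0.61873555 -0.31162187  0.09868371] 87.49566546879389 6.374334531206117 0.15175030875056583 [-3.38632178  3.41249813  3.64776451] [ 1.02221032  1.17532112 -0.04684728]
```

Request:
arm_command --pt "0 0 -0.05 0 0 0 1" --pt "0 0 -0.09 0 0 0 1" --pt "0 0 -0.12 0 0 0 1" --pt "0 0 -0.13 0 0 0 1" --pt "0 0 -0.13 0 0 0 1" --pt "0 0 -0.13 0 0 0 1"

```text
time_s: 36.47
tcp_pos: [0.6187, -0.3115, 0.0987]
ee_rot: [[0.997, 0.08, -0.002], [0.08, -0.997, 0.002], [-0.002, -0.002, -1.0]]
wrist_force: [-3.4, 4.2, 4.2]
gripper_width: 0.16
gripper_force: 30.0
```

Run:
```python
from h import *
s=sense(); y=-s["ee_rot"][:,1]; a=np.degrees(np.arctan2(y[1],y[0])); print(s["time_s"],s["tcp_pos"],a,93.87-a,s["gripper_width"],s["wrist_force"],s["moment"])
```

```text
36.4667 [ 0.61874082 -0.31151729  0.09867188] 94.58213263234198 -0.7121326323419765 0.16017286284865898 [-3.43493372  4.2344294   4.24943533] [ 1.03114325  1.18732124 -0.34864175]
```

The z moment jumped from -0.05 to -0.35 N m, so the dial is against its zero stop. I let go, lift clear and do a final check.

Request:
arm_command --pt "0 0 0.005 0 0 0 1" --pt "0 0 0.005 0 0 0 0" --pt "0 0 0.005 0 0 0 0" --pt "0 0 0.005 0 0 0 0" --pt "0 0 0.005 0 0 -4 0" --pt "0 0 0.005 0 0 -8 0" --pt "0 0 0.005 0 0 -12 0" --pt "0 0 0.005 0 0 -15 0"

```text
time_s: 37.13
tcp_pos: [0.6208, -0.3133, 0.2524]
ee_rot: [[0.997, 0.077, 0.005], [0.077, -0.997, -0.003], [0.005, 0.003, -1.0]]
wrist_force: [0.5, -0.5, -0.2]
gripper_width: 0.486
gripper_force: 0.0
```

Request:
arm_command --pt "0 0 0 -3 4 0 0" --pt "0 0 0 -3 6 0 0" --pt "0 0 0 -3 10 0 0" --pt "0 0 0 -3 14 0 0" --pt "0 0 0 -3 16 0 0" --pt "0 0 0 -3 16 0 0" --pt "0 0 0 -3 16 0 0"

```text
time_s: 37.72
tcp_pos: [0.6018, -0.4758, 0.2468]
ee_rot: [[0.997, 0.074, -0.0], [0.074, -0.997, 0.001], [0.0, -0.001, -1.0]]
wrist_force: [-0.1, 1.2, 0.8]
gripper_width: 0.498
gripper_force: 0.0
```

Run:
```python
from h import *
s=sense(); print(s["time_s"],s["tcp_pos"],s["wrist_force"])
c=capture("top"); a=c["pixels"][130:240,310:470]; b=capture("scene")["pixels"][110:250,210:360]
cv2.imwrite("pics/f.png",np.hstack([cv2.resize(a,(436,300),interpolation=2),cv2.resize(b,(321,300),interpolation=2)]))
im=rectify(c,.0715,.4,.68,-.2,.08); n,l,st,ce=cv2.connectedComponentsWithStats(redm(im).astype(np.uint8))
print([(round(.68-ce[i,1]*.0005,4),round(.08-ce[i,0]*.0005,4),st[i,4]*.25) for i in range(1,n) if st[i,4]>200])
```

```text
37.7167 [ 0.60176511 -0.47575739  0.24684842] [-0.14567165  1.15321152  0.81893286]
[(np.float64(0.5964), np.float64(-0.0377), np.float64(147.25)), (np.float64(0.5623), np.float64(-0.0955), np.float64(219.25)), (np.float64(0.51), np.float64(-0.0395), np.float64(226.0))]
```

View pics/f.png

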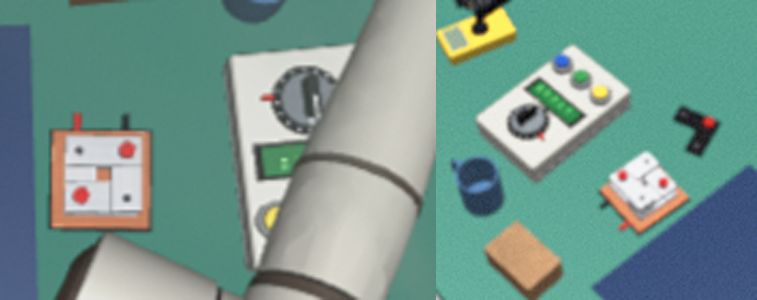

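The pile stands square on the plate, with its studs at (128,150) and (82,195) in the left half. The dial is back at zero and the robot is clear.

```bash
python3 -c "from station import finish_job; print(finish_job())"
```

```text
the job is handed in; nothing more can be done
None
```

The job is handed in: all four brackets are piled level on the plate, the dial was set to the flag, the green, yellow and blue keys were pressed to their stops in that order, and the dial is back on its zero stop; the bystanders were left alone.

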